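# Set the length stop and hold a bracket square in the corner for drilling

### The job

First slide the jig's stop along its fence until its tongue is level with the blade of the marker behind the fence. Then fetch the tee bracket, set it flat on the jig's board and press it into the corner so that its long side bears on the fence and its end bears on the stop, both at once, without pushing the stop off the marker. Finish while still gripping it and pressing it there, and leave the other things on the bench where they are.

Things in the scene. Friction and masses are not known exactly. Their poses are not given: they have to be found in the camera images.
- jig: wooden base board 180 (x) x 320 (y) x 12 mm, fixed to the bench; origin at the centre of its underside. Its x points away from the robot, its y to the robot's left (turned by its yaw). All 'jig' coordinates below are in this frame.
- fence: straight aluminium bar 25 mm deep, 24 mm high, 320 mm long, fixed on the board along jig y; the working face looks to jig -x (towards the robot) and lies at jig x = 30 mm, the back face at 55 mm; top at jig z = 36 mm. Origin: jig x = 0, y = 0, on the board's upper face (jig z = 12 mm).
- stop: steel stop sliding along the fence (jig y, 130 mm travel, starts near the -y end). Friction keeps it where left; a push over about 10 N moves it. Its arm, 20 mm wide, 31 mm high, lies across the board at jig x -26 to 28 mm; the arm's -y face, 10 mm from the origin, is the corner's second face. Origin: stop's centre plane, jig x = 0, on the board's upper face; axes parallel to the jig's.
- stop_grip (a point): point to grip the stop: on the axis of its upright wooden handle, 56 mm above the board. The handle is 22 (jig x) x 18 (jig y) mm and stands from 35 to 76 mm above the board on a saddle (30 mm wide along y) that rides on the fence.
- stop_tongue (a point): tip of the stop's tongue (4 mm wide, behind the fence), on the stop's centre plane; axes parallel to the jig's.
- marker_blade (a point): front edge of the marker's upright blade (4 mm wide, 26 mm tall above its small dark steel block), fixed on the board behind the fence, 25 to 110 mm from the stop's start towards jig +y; axes parallel to the jig's. The stop is set when tongue and blade have the same jig y; the tongue tip is then 3 mm in front of the blade.
- bracket_center (a point): workpiece: loose bare aluminium tee bracket, about 0.3 kg. Foot 60 (x) x 70 (y) x 14 mm, upright web 14 (x) x 44 (y) mm in its middle, 70 mm tall in all. This point: its axis, 35 mm above its underside. Grip the web across its x, about 50 mm above the underside. Either long side (along y) may face the fence. In the corner it lies 30 mm from the fence's face, 35 mm from the stop's.
- angle: small bare aluminium L-angle, foot 40 x 50 mm, 42 mm tall; not the workpiece, stays where it is. Origin at the middle of its underside.
- jar: closed glass screw jar, 64 mm across, 85 mm tall; stays where it is. Origin at the middle of its underside.
- tape: paper-coloured tape ring lying flat, 90 mm across, 24 mm high; stays where it is. Origin at the middle of its underside.
- driver: screwdriver lying flat; stays where it is.
- square: try square lying flat, stock 20 x 110 x 16 mm with a thin 160 mm steel blade along its x; stays where it is.
- hammer: hammer lying flat; stays where it is.
- offcut: wooden offcut 90 x 45 x 20 mm; stays where it is. Origin at the middle of its underside.
Things that resemble listed ones, but are neither listed nor needed, are in the scene too. Leave any blue or yellow look-alike of the part that bears bracket_center alone.

How it is judged:
By the outcome, as a careful person would: the job done as asked, in the order asked, and still so for the second after the job is handed in, while the arm keeps its last pose, push and grip.
It also fails if it takes over 69 s, if anything falls off the work surface, if the arm or the gripper's body presses on something with over 40 N, if the wrist force passes 120 N, or if a joint passes its speed limit or range.

### The arm

A 7-joint arm with a two-finger parallel gripper is mounted at the origin on the work surface. World frame = base frame: x ahead of the robot, y to its left, z up, the work surface at z = 0. Lengths are in mm, angles in rad, forces in N, time in s.
With the tool pointing down it reaches from about 425 to 1025 mm from the base axis. Payload 9.4 kg.
Tool frame: the origin (TCP) lies on the centre line of the jaws, within the pads' length; the fingertips stand r.tips_ahead ahead of it and the grasp point (between the pads) lies 3 mm ahead of it (r.tips_ahead is the distance from the TCP to the fingertips, in mm); z points along the fingers, y is the direction in which the jaws open and shut (so a half turn about z gives the same grasp; the last joint's range is limited). The gripper opens to 85 mm and grips with 20 to 120 N. Pads are 22 mm wide; open, the fingers measure 114 mm over their backs; the gripper's body (76 mm by 85 mm) begins 54 mm behind the grasp point. The pads swing forward as they close: fully open they stand 13 mm farther back than shut.
Start: joints at [1.189, 0.599, -0.003, 1.599, 0.002, 0.943, -0.08], TCP at [217.566, -691.585, 253.275] pointing down, gripper open.
Joint ranges: [-2.57, 2.57], [-0.35, 1.97], [-1.29, 1.29], [0.11, 2.56], [-1.05, 4.19], [0.11, 1.86], [-2.63, 2.63]. Speed limits (rad/s): [2.22, 2.22, 3.01, 3.01, 3.14, 3.14, 3.14].

### API

Orientations are given as a rotation vector (axis times angle).
In Python, from plant import r gives the robot as it stands.
- The arm moves only by the shell command python3 -m creep 'ROWS' [FORCE]. ROWS is JSON, a list of rows, each a list of 7 numbers: the turn, a rotation vector about the tool's x, y, z in rad, then the shift along the tool's x, y, z in mm, then the finger opening in mm, from 0 to 85.4. In form: [[wx, wy, wz, tx, ty, tz, grip], ...]. A call has 1 to 20 rows; each row is the pose to reach, as a shift and turn from the pose measured when the call began, along the tool's axes at that moment; what a row does not reach only later rows make up. A row lasts 1/12 s, in which the tool goes at most 41.7 mm and 7.16 degrees, less where a joint would pass 70% of its speed; a pose out of reach is approached as far as the arm can. A call with a gripper value outside its range is refused whole. The fingers move at their own pace and stop on an object; FORCE is the grip in N (left out, the last holds). Time passes only in rows, so rows that repeat a pose let the fingers close. It gives the time, the measured TCP pose, the force and the opening at its end, in the units of the state.
- r.sense(): the state, without advancing time (a new reading comes with each control period).
- r.camera(name): name is "side" or "top"; returns a dict with "img" (420x560x3 uint8, red, green, blue), "camera_matrix" (3x3 intrinsics, pixels), "dist" ([k1, k2, p1, p2, k3] as OpenCV has them; the pictures are not rectified), "R" (3x3) and "t" (3): a world point X has camera coordinates R X + t. Camera axes: x right, y down, z forward; pixel columns grow to the right and rows downward; lengths in mm; the calibration is good to about 2 mm. A picture is of the moment at which its call begins. There is no depth.
- r.job_done(): hands the job in, once; it reports no verdict.
Trained networks look in a picture, given as the dict that the camera call returned (one of the last four; its "shot" number tells which), for a name from the list of things; names that differ only in an ending like _2 or _b are one class to them, and where a whole thing is asked for, a point or a joint stands for the part that bears it (a point fixed in the world has none). Each returns a list of dicts, best first, with "confidence" (0 to 1); they miss things now and then, are a little off and sometimes report something else, mostly with a low value. They report only what shows in the picture. A call takes as long as a camera call. They do not tell look-alikes from the thing itself.
- r.outline_of(label, picture): "mask" (420x560 bool, what is visible of it) and "location" ([column, row] in pixels, amid what is visible of it).
The state is a dict: "time": time; "qpos": joint angles; "joint_velocities": joint speeds; "effort": joint torques, N m; "eef_pos": TCP position; "orientation": TCP orientation; "force": force on the tool from outside, world axes, zero at the start; "torque": the same for the moment, N m; "opening": opening from 0.0 (shut) to 1.0 (fully open).
Only numpy, scipy, OpenCV 4.12 (cv2) and the standard library are available. Lean on these libraries where they do the work, as an engineer would, in place of code of your own. Each camera call takes 0.05 s, during which the arm holds its last target.

## Working session

There is one attempt and no reset: what is moved stays moved. The work goes in short steps, Python scripts to look and compute and a shell command to move; the robot and the scene stay as the last step left them, time stands still between calls to the robot, and variables do not carry over. Pictures are saved under pics/ and viewed, and the job is handed in when it is done.

```bash
ls; mkdir -p pics; python3 - <<'E'
from plant import r
import cv2
s=r.sense(); print(s, r.tips_ahead)
for n in ("side","top"):
    c=r.camera(n); cv2.imwrite(f"pics/{n}0.png",c["img"][:,:,::-1]); print(n,c["camera_matrix"],c["dist"],c["R"],c["t"])
E
```

```text
pics
{'time': 0.0, 'qpos': array([ 1.18932399,  0.60012116, -0.00252688,  1.60012967,  0.00180145,
        0.94292097, -0.07981416]), 'joint_velocities': array([-0.00048529,  0.0007813 , -0.00144168,  0.00013671, -0.00045602,
       -0.00039427, -0.00077061]), 'effort': array([ 1.69568711e-04, -7.76446939e+01,  1.56534769e+00, -2.58000845e+01,
        1.23847998e-02,  9.12886695e-03,  2.99902055e-06]), 'eef_pos': array([ 217.3986663 , -691.17275147,  252.42011359]), 'orientation': array([-3.10366908e+00, -4.76701820e-01,  6.14333210e-04]), 'force': array([0.42987935, 0.33411455, 0.02093426]), 'torque': array([0.03286659, 0.03437557, 0.0025617 ]), 'opening': 0.9968435302872858} 22.0
side [[406.1574736    0.         278.71381202]
 [  0.         406.1574736  209.9075954 ]
 [  0.           0.           1.        ]] [-0.0636486  0.         0.         0.         0.       ] [[-0.96168028 -0.27349996  0.01920417]
 [-0.16402098  0.51777341 -0.83964743]
 [ 0.21970014 -0.81062227 -0.54279221]] [ 512.2529296   203.54652136 1047.59174488]
top [[540.03995662   0.         285.13476786]
 [  0.         540.03995662 211.40571536]
 [  0.           0.           1.        ]] [0.00167814 0.         0.         0.         0.        ] [[ 0.0249636  -0.99940345  0.02386559]
 [-0.99517736 -0.02710923 -0.09427144]
 [ 0.09486218 -0.02139714 -0.99526043]] [-103.87812386  543.53161006 1521.05224791]
```

View pics/side0.png

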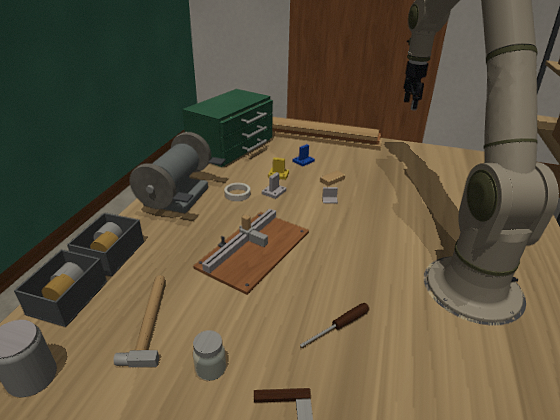

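View pics/top0.png

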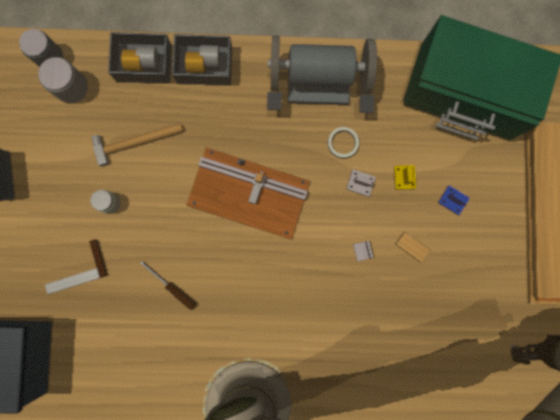

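The side view shows the jig at about (250,250), the stop's handle at (246,222), the marker at (222,240) and the bare tee at (273,186), with yellow and blue look-alikes near it. In the top view the tee is at (362,183), the stop's handle at (259,181) and the marker at (241,162).

```bash
cat > h.py <<'E'
import numpy as np, cv2
from plant import r
def ray(c,px):
    K=np.array(c["camera_matrix"]);R=np.array(c["R"]);t=np.array(c["t"])
    u=cv2.undistortPoints(np.array([[px]],float),K,np.array(c["dist"]))[0,0]
    return -R.T@t, R.T@np.array([u[0],u[1],1.])
def at_z(c,px,z):
    o,d=ray(c,px); return o+d*(z-o[2])/d[2]
def tri(cs,pxs):
    A=np.zeros((3,3));b=np.zeros(3);L=[ray(c,p) for c,p in zip(cs,pxs)]
    for o,d in L:
        d=d/np.linalg.norm(d);P=np.eye(3)-np.outer(d,d);A+=P;b+=P@o
    X=np.linalg.solve(A,b)
    return X,[np.linalg.norm(np.cross(X-o,d/np.linalg.norm(d))) for o,d in L]
def proj(c,X):
    p,_=cv2.projectPoints(np.atleast_2d(np.array(X,float)),cv2.Rodrigues(np.array(c["R"]))[0],np.array(c["t"]),np.array(c["camera_matrix"]),np.array(c["dist"]))
    return p[:,0]
def save(c,name,box=None,k=1,pts=None):
    im=c["img"][:,:,::-1].copy()
    if box is None: box=(0,0,560,420)
    x0,y0,x1,y1=box; im=cv2.resize(im[y0:y1,x0:x1],None,fx=k,fy=k,interpolation=cv2.INTER_CUBIC)
    if pts is not None:
        for p in pts:
            q=((np.array(p)+.5-[x0,y0])*k).astype(int); cv2.circle(im,tuple(int(v) for v in q),2,(0,0,255),-1)
    cv2.imwrite("pics/"+name,im)
E
python3 - <<'E'
from h import *
cs={n:r.camera(n) for n in("side","top")}
for l in("jig","fence","stop","stop_grip","stop_tongue","marker_blade","bracket_center"):
    for n in cs:
        for o in r.outline_of(l,cs[n])[:4]:
            m=o["mask"]; print(l,n,round(o["confidence"],2),np.round(o["location"],1),m.sum())
c=cs["side"];save(c,"s1.png",(190,140,330,300),4)
c=cs["top"];save(c,"t1.png",(180,140,440,260),3)
def quad(c,l):
    o=r.outline_of(l,c)[0]["mask"].astype(np.uint8)
    return o
for n in cs:
    o=r.outline_of("jig",cs[n])
    if o:
        m=o[0]["mask"].astype(np.uint8);h=cv2.convexHull(np.argwhere(m)[:,::-1].astype(np.int32))
        a=cv2.approxPolyDP(h,5,True)[:,0]; print(n,a.tolist(),[np.round(at_z(cs[n],p,12)).tolist() for p in a.astype(float)])
E
```

```text
jig side 0.95 [252.7 251.3] 4816
jig top 0.92 [250.6 194.7] 6851
jig top 0.53 [106.4 201.2] 543
fence side 0.62 [233.1 244.1] 992
fence side 0.54 [208.2 356.5] 1423
fence top 0.7 [247.  176.9] 923
stop side 0.58 [251.4 233.1] 455
stop top 0.8 [254.4 188. ] 272
stop top 0.51 [246.4 162.6] 25
stop_grip top 0.59 [257.7 188.3] 264
stop_grip top 0.42 [359.8 180.6] 470
stop_tongue side 0.56 [249.4 236.1] 430
stop_tongue side 0.37 [293.  399.7] 1047
stop_tongue side 0.15 [222.5 244. ] 52
stop_tongue top 0.63 [258.1 185.4] 252
marker_blade side 0.51 [148.  346.4] 1485
marker_blade side 0.46 [220.2 239.4] 48
marker_blade side 0.41 [330.5 178.9] 259
marker_blade top 0.54 [243.3 162.5] 50
marker_blade top 0.41 [ 91.3 274.2] 908
bracket_center side 0.81 [302.8 154.8] 278
bracket_center side 0.73 [279.9 168. ] 282
bracket_center side 0.54 [274.9 188.9] 311
bracket_center top 0.76 [359.  184.3] 526
bracket_center top 0.67 [452.3 202.7] 531
bracket_center top 0.61 [405. 178.] 515
side [[308, 230], [246, 293], [194, 267], [243, 215], [272, 209]] [[471.0, -107.0, 12.0], [560.0, 201.0, 12.0], [725.0, 150.0, 12.0], [687.0, -125.0, 12.0], [609.0, -187.0, 12.0]]
top [[309, 181], [292, 238], [187, 205], [206, 148]] [[638.0, -157.0, 12.0], [471.0, -112.0, 12.0], [558.0, 194.0, 12.0], [727.0, 145.0, 12.0]]
```

View pics/s1.png

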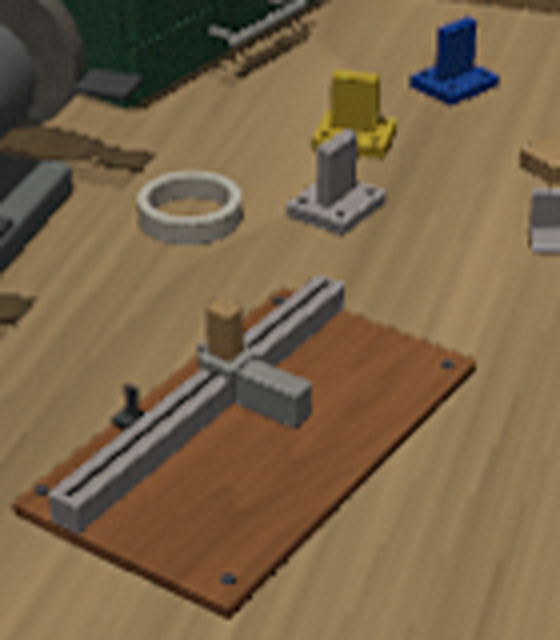

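View pics/t1.png

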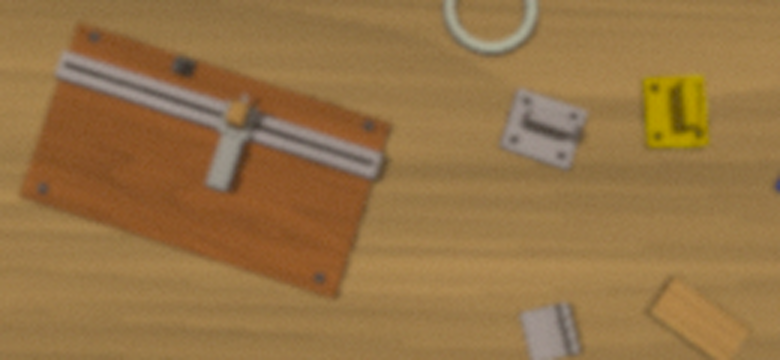

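```bash
cat > fit.py <<'E'
from h import *
from scipy.optimize import least_squares
def jig2w(p,P):
    x,y,a=p[:3];c,s=np.cos(a),np.sin(a);P=np.atleast_2d(P)
    return np.c_[x+c*P[:,0]-s*P[:,1],y+s*P[:,0]+c*P[:,1],P[:,2]]
def w2jig(p,P):
    x,y,a=p[:3];c,s=np.cos(a),np.sin(a);P=np.atleast_2d(P)-[x,y,0]
    return np.c_[c*P[:,0]+s*P[:,1],-s*P[:,0]+c*P[:,1],P[:,2]]
E
python3 - <<'E'
from fit import *
cs={n:r.camera(n) for n in("side","top")}
T=lambda x,y:(180+x/3-.5,140+y/3-.5)
S=lambda x,y:(190+x/4-.5,140+y/4-.5)
top=[((90,160,12),T(80,22)),((90,-160,12),T(392,125)),((-90,-160,12),T(337,297)),((-90,160,12),T(20,194)),((55,160,36),T(66,53)),((30,160,36),T(57,77))]
side=[((-90,-160,12),S(475,360)),((-90,160,12),S(232,606)),((90,160,12),S(15,508)),((55,160,36),S(53,492)),((30,160,36),S(83,502)),((55,-160,36),S(316,279)),((30,-160,36),S(344,290))]
def res(p,names):
    o=[]
    for n in names:
        L={"top":top,"side":side}[n]
        o.append((proj(cs[n],jig2w(p,[a for a,_ in L]))-np.array([b for _,b in L])))
    return o
for names in(["top"],["side"],["top","side"]):
    f=least_squares(lambda p:np.concatenate(res(p,names)).ravel(),[600,18,-.28],loss="soft_l1",x_scale=[1,1,.01])
    print(names,f.x.round(4)); 
    for q in res(f.x,names): print(q.round(1).tolist())
p=f.x;np.save("jig.npy",p)
E=[]
for a,b in [((-90,-160,12),(-90,160,12)),((-90,160,12),(90,160,12)),((90,160,12),(90,-160,12)),((90,-160,12),(-90,-160,12)),((30,-160,36),(30,160,36)),((55,-160,36),(55,160,36)),((30,-160,36),(55,-160,36)),((30,160,36),(55,160,36))]:
    E+=[np.array(a)*(1-t)+np.array(b)*t for t in np.linspace(0,1,25)]
W=jig2w(p,E)
save(cs["side"],"s2.png",(190,180,320,300),5,proj(cs["side"],W))
save(cs["top"],"t2.png",(180,140,320,245),5,proj(cs["top"],W))
E
```

```text
['top'] [ 5.985925e+02  1.700560e+01 -2.870000e-01]
[[0.0, 0.0], [0.4, -0.6], [-0.1, 0.9], [-0.0, 1.1], [-0.2, -0.7], [-0.1, -0.5]]
['side'] [ 6.00122e+02  1.57933e+01 -2.76700e-01]
[[0.6, -0.7], [0.4, 0.5], [-0.2, -1.1], [-0.5, 0.8], [-0.6, 1.7], [0.4, -1.2], [0.1, -1.6]]
['top', 'side'] [ 5.993561e+02  1.670540e+01 -2.816000e-01]
[[-0.1, 0.0], [0.5, -1.2], [0.2, 0.4], [0.2, 1.1], [-0.3, -0.7], [-0.1, -0.5]]
[[0.9, -0.3], [0.2, 0.8], [-0.2, -1.0], [-0.5, 0.9], [-0.6, 1.9], [0.8, -1.0], [0.5, -1.3]]
```

View pics/s2.png

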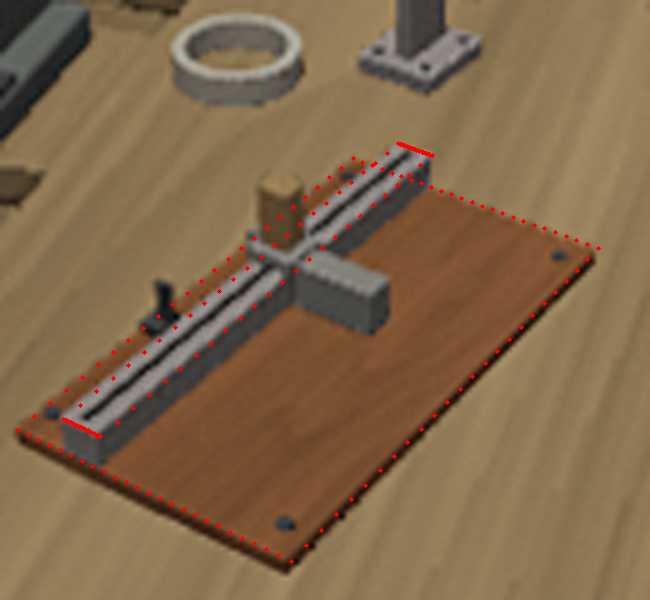

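View pics/t2.png

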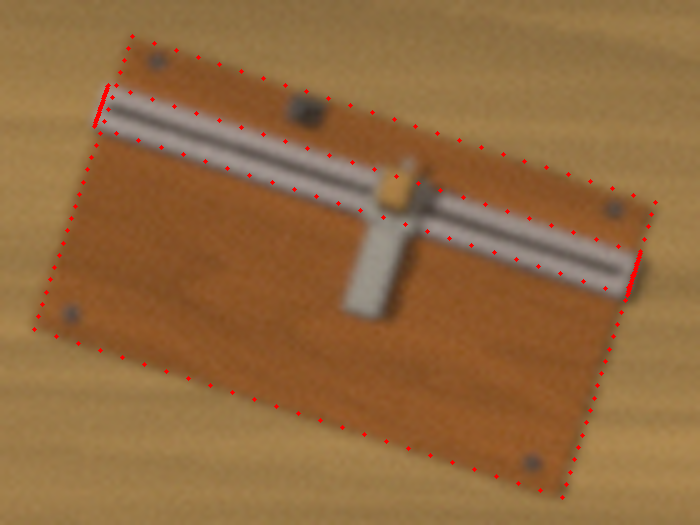

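```bash
python3 - <<'E'
from fit import *
p=np.load("jig.npy");p[2]=-.284
cs={n:r.camera(n) for n in("side","top")}
T=lambda x,y:(180+x/5-.5,140+y/5-.5)
S=lambda x,y:(190+x/5-.5,180+y/5-.5)
C=[cs["side"],cs["top"]]
for n,s,t in[("handle top",S(282,183),T(398,182))]:
    X,e=tri(C,[s,t]);print(n,X,e,w2jig(p,X))
print("handle side@88",w2jig(p,at_z(C[0],S(282,183),88)),"top",w2jig(p,at_z(C[1],T(398,182),88)))
print("arm end corners top z43",[w2jig(p,at_z(C[1],T(*q),43)).round(1) for q in((343,308),(383,318),(412,235),(371,222))])
print("tonguetip top z?",[w2jig(p,at_z(C[1],T(410,157),z)).round(1) for z in(30,43,50)])
for z in(45,50,55): print("blade",z,w2jig(p,at_z(C[0],S(162,284),z)).round(1))
for z in(20,40,50): print("bladetop",z,w2jig(p,at_z(C[1],T(312,102),z)).round(1),w2jig(p,at_z(C[1],T(300,112),z)).round(1))
save(C[0],"s3.png",(210,205,280,260),11); save(C[1],"t3.png",(225,150,285,210),10)
E
```

```text
handle top [635.98947791 -14.08263604  88.75640802] [np.float64(0.8234041398261486), np.float64(0.8234041398263329)] [[ 43.7927165  -19.29015056  88.75640802]]
handle side@88 [[ 43.65628557 -20.45228744  88.        ]] top [[ 44.62118324 -18.81024734  88.        ]]
arm end corners top z43 [array([[-27.1,  -8.2,  43. ]]), array([[-25.6, -31.5,  43. ]]), array([[ 24.6, -32.5,  43. ]]), array([[24.6, -8. , 43. ]])]
tonguetip top z? [array([[ 69.1, -16.7,  30. ]]), array([[ 67. , -17.6,  43. ]]), array([[ 65.9, -18.1,  50. ]])]
blade 45 [[78.3 48.4 45. ]]
blade 50 [[73.8 53.5 50. ]]
blade 55 [[69.3 58.6 55. ]]
bladetop 20 [[83.8 48.  20. ]] [[76.1 52.8 20. ]]
bladetop 40 [[80.5 45.8 40. ]] [[72.9 50.5 40. ]]
bladetop 50 [[78.9 44.6 50. ]] [[71.3 49.3 50. ]]
```

View pics/s3.png

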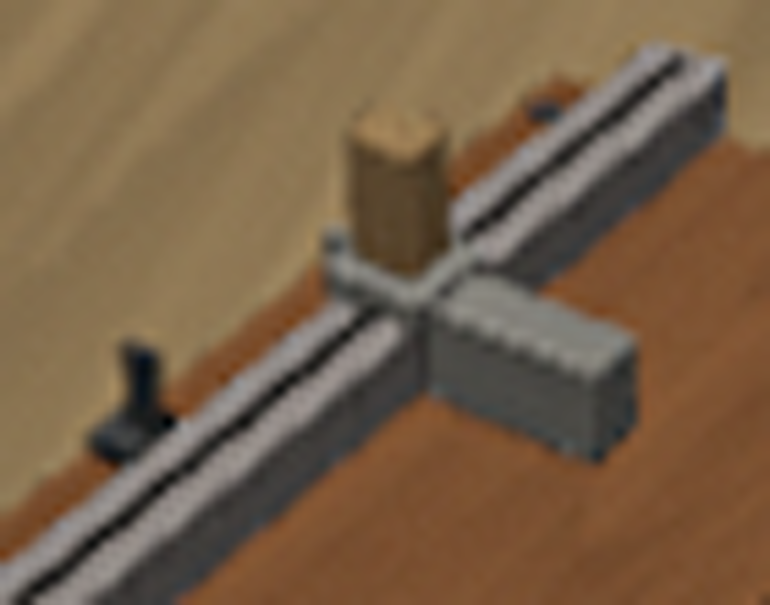

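View pics/t3.png

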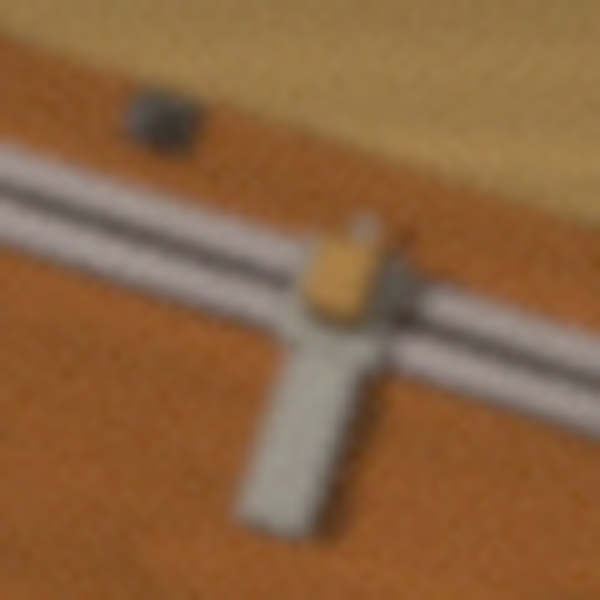

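```bash
cat > go.py <<'E'
import sys
from fit import *
from scipy.spatial.transform import Rotation as Ro
def down(yaw_y):
    # tool z down, tool y along world angle yaw_y
    y=np.array([np.cos(yaw_y),np.sin(yaw_y),0]);z=np.array([0,0,-1.]);x=np.cross(y,z)
    return Ro.from_matrix(np.c_[x,y,z])
def plan(pos,yaw_y):
    s=r.sense();R0=Ro.from_rotvec(s["orientation"])
    best=None
    for k in(0,np.pi):
        d=(R0.inv()*down(yaw_y+k)).as_rotvec()
        if best is None or np.linalg.norm(d)<np.linalg.norm(best): best=d
    sh=R0.inv().apply(np.array(pos)-s["eef_pos"])
    print("turn",best.round(4),"shift",sh.round(1),"| t",round(s["time"],2),"pos",s["eef_pos"].round(1),"F",s["force"].round(1),"open",round(s["opening"],3),"q7",s["qpos"][6].round(2))
E
python3 - <<'E'
from go import *
p=np.load("jig.npy");p[2]=-.284;np.save("jig.npy",p)
X=jig2w(p,[43.5,-19.7,0])[0];print(X)
plan([X[0],X[1],150],np.pi/2+p[2])
# bracket
cs={n:r.camera(n) for n in("side","top")}
save(cs["side"],"sb.png",(255,165,295,205),14);save(cs["top"],"tb.png",(340,160,385,205),13)
E
```

```text
[635.5936481  -14.39404939   0.        ]
turn [-0.000e+00  1.000e-04  5.888e-01] shift [ 602.  -520.5  103.2] | t 1.2 pos [ 217.6 -691.6  253.3] F [-1.3 -0.7 -1.5] open 0.998 q7 -0.08
```

View pics/sb.png

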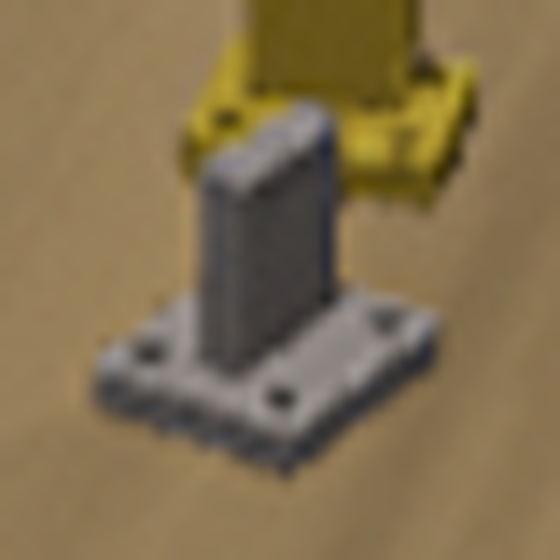

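View pics/tb.png

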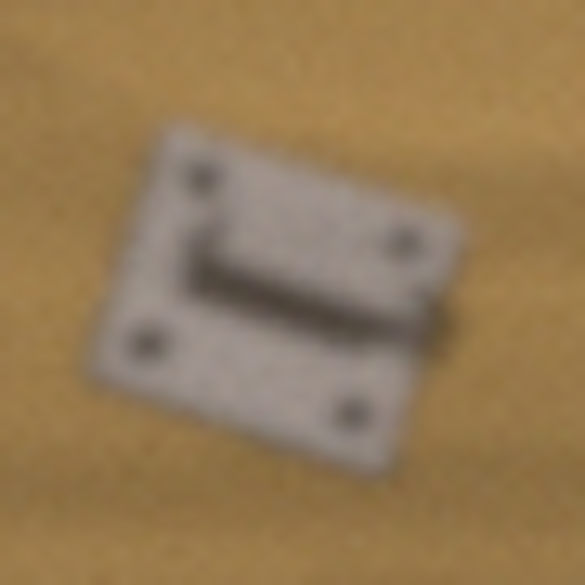

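The tee's foot corners lie at about (353,169), (375,177), (370,196) and (347,188) in the top view. First comes the stop.

```bash
python3 -m creep '[[0,0,0.589,602,-520.5,103,85],[0,0,0.589,602,-520.5,103,85],[0,0,0.589,602,-520.5,103,85],[0,0,0.589,602,-520.5,103,85],[0,0,0.589,602,-520.5,103,85],[0,0,0.589,602,-520.5,103,85],[0,0,0.589,602,-520.5,103,85],[0,0,0.589,602,-520.5,103,85],[0,0,0.589,602,-520.5,103,85],[0,0,0.589,602,-520.5,103,85],[0,0,0.589,602,-520.5,103,85],[0,0,0.589,602,-520.5,103,85],[0,0,0.589,602,-520.5,103,85],[0,0,0.589,602,-520.5,103,85],[0,0,0.589,602,-520.5,103,85],[0,0,0.589,602,-520.5,103,85],[0,0,0.589,602,-520.5,103,85],[0,0,0.589,602,-520.5,103,85],[0,0,0.589,602,-520.5,103,85],[0,0,0.589,602,-520.5,103,85]]' 40
python3 - <<'E'
from go import *
p=np.load("jig.npy");X=jig2w(p,[43.5,-19.7,0])[0]
plan([X[0],X[1],74],np.pi/2+p[2])
E
```

```text
time: 2.97
eef_pos: [638.6, -6.2, 149.3]
orientation: [-3.108, 0.432, -0.002]
force: [0.2, 1.0, -0.8]
opening: 0.992
turn [-0.0038 -0.0005  0.0077] shift [-0.7  9.  75.3] | t 2.97 pos [638.6  -6.2 149.3] F [ 0.2  1.  -0.8] open 0.992 q7 -1.75
```

```bash
python3 -m creep '[[0,0,0.008,-0.7,9,0,85],[0,0,0.008,-0.7,9,20,85],[0,0,0.008,-0.7,9,40,85]]'
python3 - <<'E'
from go import *
p=np.load("jig.npy");X=jig2w(p,[43.5,-19.7,0])[0]
plan([X[0],X[1],74],np.pi/2+p[2])
c=r.camera("side");save(c,"s4.png",(190,160,310,270),6)
E
```

```text
time: 3.22
eef_pos: [636.0, -15.6, 109.9]
orientation: [-3.106, 0.445, -0.006]
force: [-0.6, -0.6, -0.8]
opening: 0.995
turn [-0.0039 -0.003  -0.0007] shift [-0.8 -0.9 35.9] | t 3.22 pos [636.  -15.6 109.9] F [-0.6 -0.6 -0.8] open 0.995 q7 -1.73
```

View pics/s4.png

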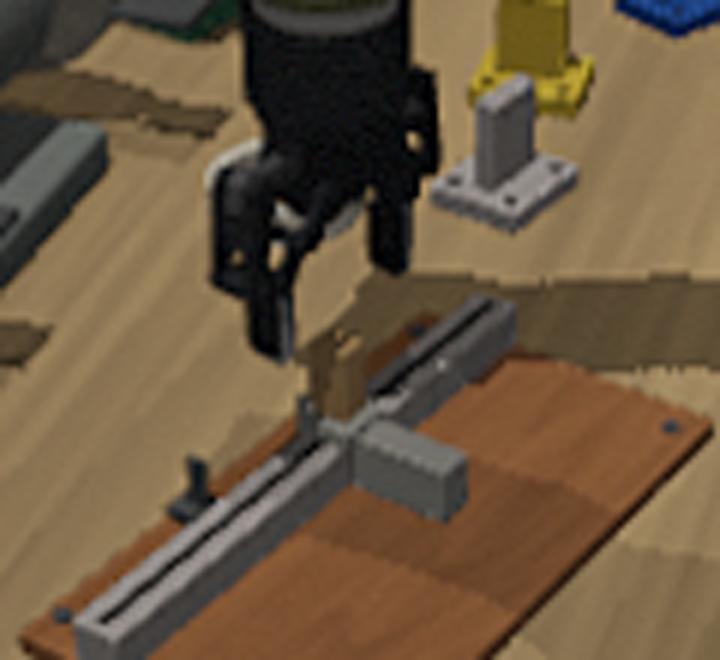

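The fingers straddle the handle at (246,222). I'll descend and close.

```bash
python3 -m creep '[[-0.004,-0.003,0,-0.8,-0.9,18,85],[-0.004,-0.003,0,-0.8,-0.9,35,85],[-0.004,-0.003,0,-0.8,-0.9,36,85],[-0.004,-0.003,0,-0.8,-0.9,36,10],[-0.004,-0.003,0,-0.8,-0.9,36,10],[-0.004,-0.003,0,-0.8,-0.9,36,10],[-0.004,-0.003,0,-0.8,-0.9,36,10],[-0.004,-0.003,0,-0.8,-0.9,36,10],[-0.004,-0.003,0,-0.8,-0.9,36,10]]' 40
python3 - <<'E'
from go import *
p=np.load("jig.npy");s=r.sense();print(w2jig(p,s["eef_pos"]))
X=jig2w(p,[43.5,48.0,0])[0]
plan([X[0],X[1],74],np.pi/2+p[2])
E
```

```text
time: 4.02
eef_pos: [633.9, -13.4, 70.8]
orientation: [-3.11, 0.445, 0.007]
force: [-0.6, 1.0, 6.3]
opening: 0.206
[[ 41.57148684 -19.25942724  70.75323419]]
turn [ 0.0003  0.0042 -0.0004] shift [  1.9 -67.3  -3.3] | t 4.02 pos [633.9 -13.4  70.8] F [-0.6  1.   6.3] open 0.206 q7 -1.73
```

```bash
python3 -m creep '[[0,0,0,0.5,-10,-2,10],[0,0,0,0.5,-25,-2,10],[0,0,0,0.5,-40,-2,10],[0,0,0,0.5,-52,-2,10],[0,0,0,0.5,-59,-2,10],[0,0,0,0.5,-60,-2,10],[0,0,0,0.5,-60,-2,10]]'
python3 - <<'E'
from go import *
p=np.load("jig.npy");s=r.sense();print(w2jig(p,s["eef_pos"]),s["force"])
c=r.camera("side");save(c,"s5.png",(190,200,270,260),10)
c=r.camera("top");save(c,"t5.png",(210,140,280,200),10)
E
```

```text
time: 4.6
eef_pos: [650.4, 42.6, 71.0]
orientation: [3.107, -0.447, -0.009]
force: [2.6, -5.1, -17.7]
opening: 0.209
[[41.75971017 39.12024574 71.02702119]] [  2.59186367  -5.07485517 -17.69532556]
```

View pics/s5.png

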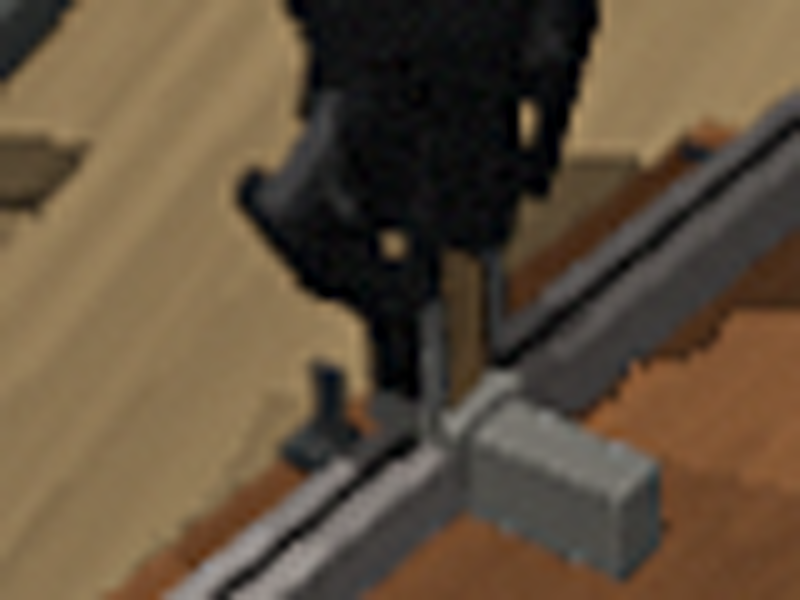

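View pics/t5.png

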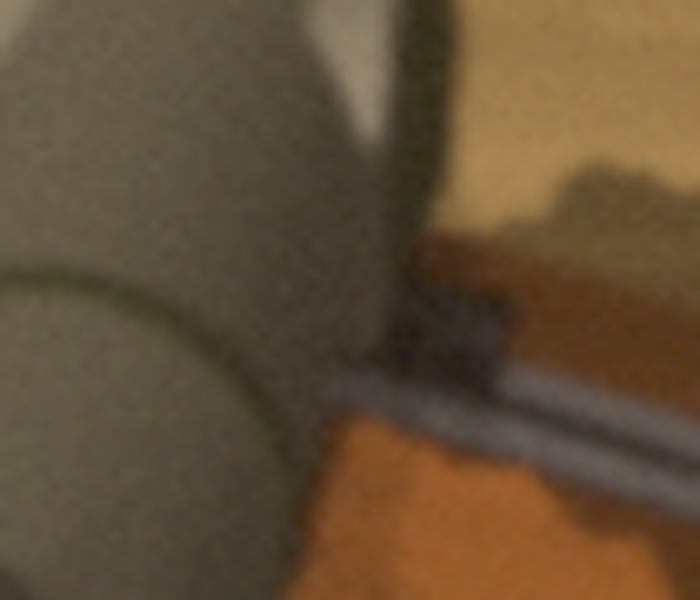

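```bash
python3 -m creep '[[0,0,0,0,-4,1,10],[0,0,0,0,-8,1,10],[0,0,0,0,-8,1,10],[0,0,0,0,-8,1,10],[0,0,0,0,-8,1,30],[0,0,0,0,-8,0,40],[0,0,0,0,-8,0,60],[0,0,0,0,-8,-30,60],[0,0,0,0,-8,-70,60],[0,0,0,0,-8,-110,60],[0,0,0,0,-8,-150,60]]'
python3 - <<'E'
from go import *
p=np.load("jig.npy");s=r.sense();print(w2jig(p,s["eef_pos"]),s["force"])
c=r.camera("side");save(c,"s6.png",(190,200,270,260),10)
c=r.camera("top");save(c,"t6.png",(210,140,280,200),10)
E
```

```text
time: 5.62
eef_pos: [653.3, 50.8, 222.5]
orientation: [3.107, -0.446, -0.01]
force: [0.7, 0.2, -0.4]
opening: 0.703
[[ 42.20348607  47.86386358 222.51755321]] [ 0.7341537   0.17594563 -0.39031722]
```

View pics/s6.png

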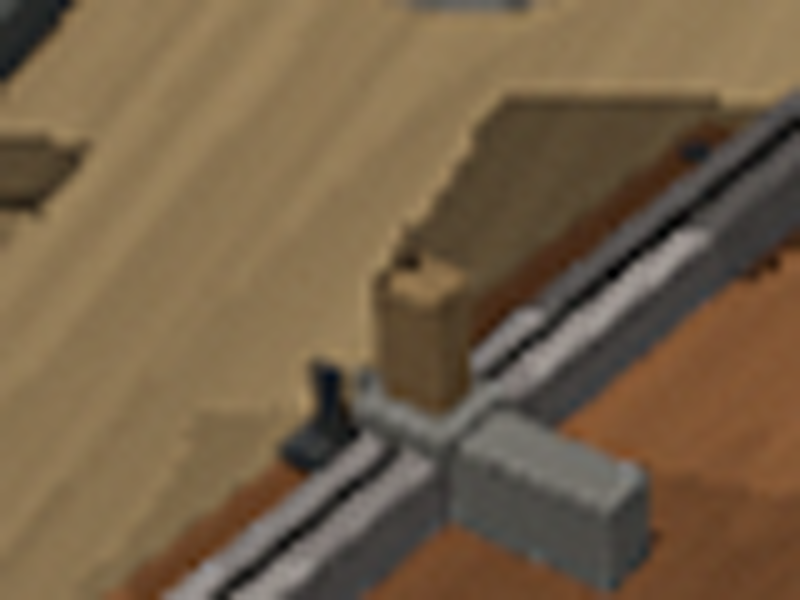

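View pics/t6.png

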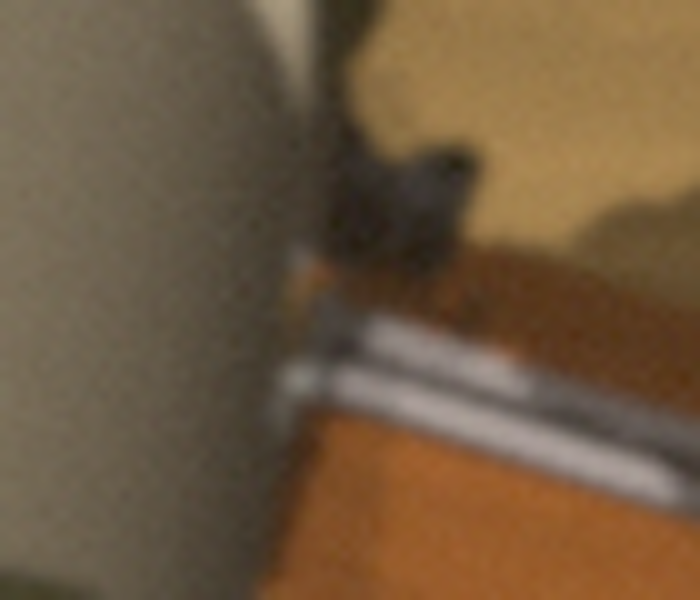

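```bash
python3 - <<'E'
from go import *
p=np.load("jig.npy")
cs={n:r.camera(n) for n in("side","top")}
T=lambda x,y:(340+x/13-.5,160+y/13-.5)
S=lambda x,y:(255+x/14-.5,165+y/14-.5)
L=[]
tq=[T(165,125),T(460,225),T(390,475),T(90,375)]   # foot top z=14: far-left, far-right, near-right, near-left
sq=[S(95,375),S(290,440),S(440,318)]
def loc(b): return np.array([[30,35,14],[30,-35,14],[-30,-35,14],[-30,35,14]])
def res(q,w):
    W=jig2w(q,loc(0)); o=[]
    if "t" in w:o.append(proj(cs["top"],W)-tq)
    if "s" in w:o.append(proj(cs["side"],W[[0,3,2]])-sq)
    return np.concatenate(o).ravel()
for w in("t","s","ts"):
    f=least_squares(res,[640,-290,-.28],args=(w,),x_scale=[1,1,.01]);print(w,f.x.round(3),res(f.x,w).round(1))
q=f.x;np.save("br.npy",q)
P=np.vstack([loc(0),[[7,22,70],[7,-22,70],[-7,-22,70],[-7,22,70],[0,0,70]]])
save(cs["side"],"s7.png",(255,165,295,205),14,proj(cs["side"],jig2w(q,P)));save(cs["top"],"t7.png",(340,160,385,205),13,proj(cs["top"],jig2w(q,P)))
plan([q[0],q[1],150],q[2])
# side-view jig directions near blade
B=jig2w(p,[[70,49,46],[80,49,46],[70,59,46],[70,49,56]]);u=proj(cs["side"],B);print("side px per 10mm x,y,z",(u[1:]-u[0]).round(2),u[0])
u=proj(cs["top"],B);print("top",(u[1:]-u[0]).round(2),u[0])
E
```

```text
t [ 6.37730e+02 -3.08229e+02 -2.86000e-01] [ 0.1  0.1  0.3 -0.3 -0.3 -0.1 -0.1  0.2]
s [ 6.39571e+02 -3.08453e+02 -2.73000e-01] [-0.3 -0.2  0.3 -0.   0.   0.2]
ts [ 6.38259e+02 -3.08180e+02 -2.86000e-01] [ 0.1 -0.1  0.3 -0.4 -0.3 -0.3 -0.2  0.  -0.  -0.2  0.5  0.1  0.4  0.4]
turn [-1.4000e-03  3.5000e-03 -1.5692e+00] shift [ 86.  349.1  72.6] | t 5.82 pos [654.1  51.  222.5] F [-0.1 -0.1  0. ] open 0.707 q7 -1.86
side px per 10mm x,y,z [[-2.79 -1.18]
 [-2.25  1.79]
 [-0.2  -2.88]] [224.05279304 237.10167949]
top [[ 1.09 -3.29]
 [-3.34 -1.07]
 [-0.21 -0.65]] [239.54694578 162.62371372]
```

View pics/s7.png

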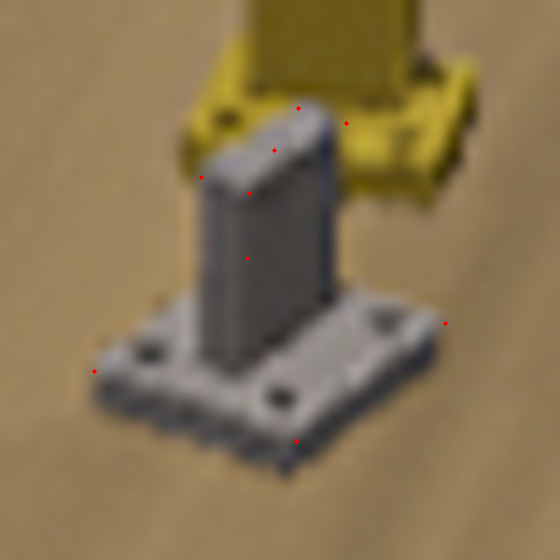

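View pics/t7.png

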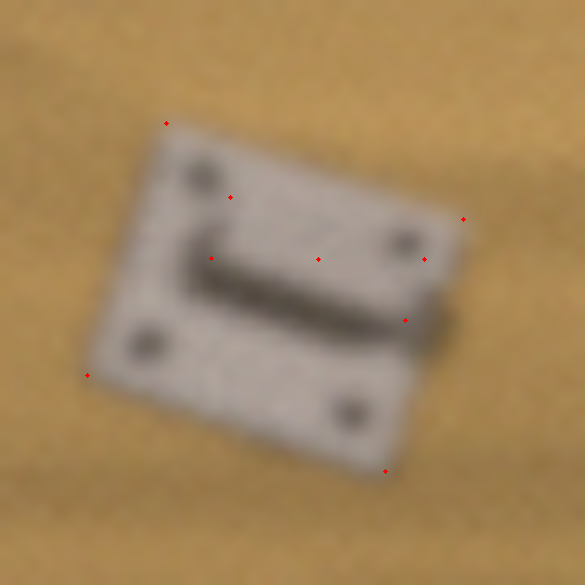

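```bash
python3 -m creep '[[0,0,0,-20,300,0,85],[0,0,0,-20,300,0,85],[0,0,0,-20,300,0,85],[0,0,0,-20,300,0,85],[0,0,0,-20,300,0,85],[0,0,0,-20,300,0,85],[0,0,0,-20,300,0,85],[0,0,0,-20,300,0,85]]'
python3 - <<'E'
from go import *
p=np.load("jig.npy");s=r.sense();print(s["eef_pos"])
for n,b in(("side",(205,215,265,260)),("top",(215,145,275,190))):
    c=[r.camera(n) for _ in range(4)]; d=dict(c[0]); d["img"]=np.mean([x["img"] for x in c],0).round().astype(np.uint8)
    np.save(f"{n}_avg.npy",d["img"]); save(d,n[0]+"8.png",b,13)
E
```

```text
time: 6.48
eef_pos: [546.4, -238.5, 221.7]
orientation: [3.104, -0.458, -0.01]
force: [-0.5, -1.2, 0.1]
opening: 0.996
[ 546.35007526 -238.51909342  221.69223951]
```

View pics/s8.png

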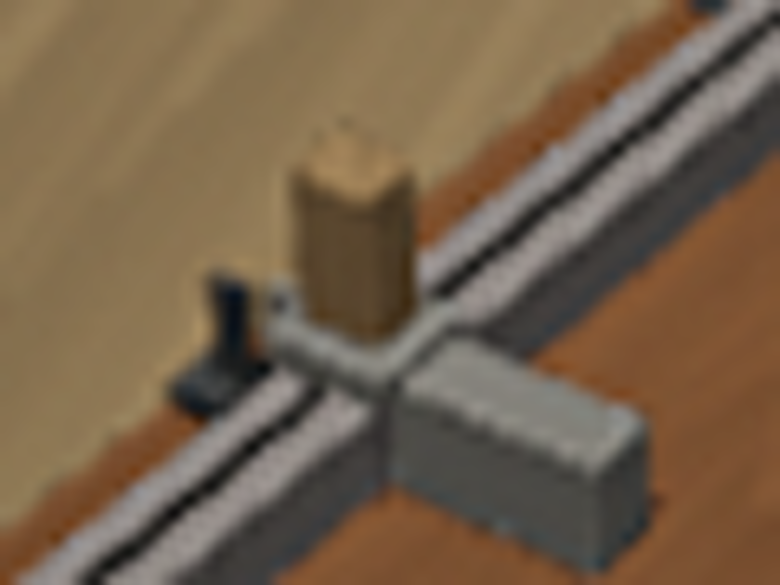

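View pics/t8.png

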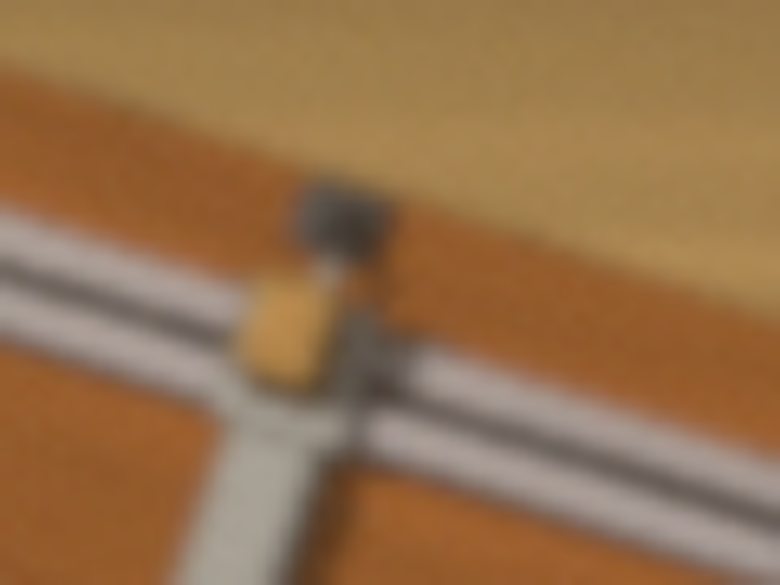

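```bash
python3 - <<'E'
from go import *
for n,b,k in(("side",(214,228,236,252),22),("top",(232,154,254,176),24)):
    im=np.load(f"{n}_avg.npy")[b[1]:b[3],b[0]:b[2],::-1].astype(float)
    im=np.clip((im-20)*1.5,0,255).astype(np.uint8)
    im=cv2.resize(im,None,fx=k,fy=k,interpolation=cv2.INTER_NEAREST)
    cv2.imwrite(f"pics/{n[0]}9.png",im)
E
```

```text
(no output)
```

View pics/s9.png

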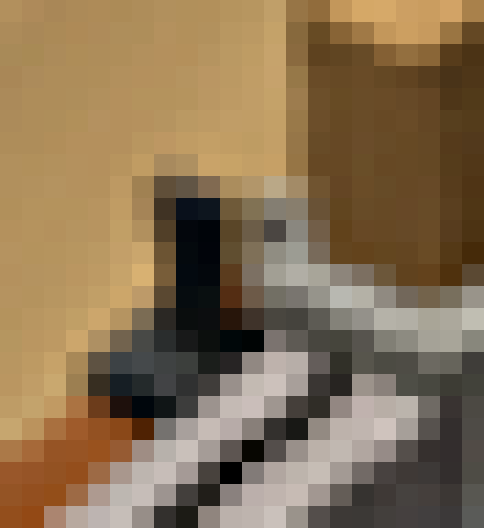

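View pics/t9.png

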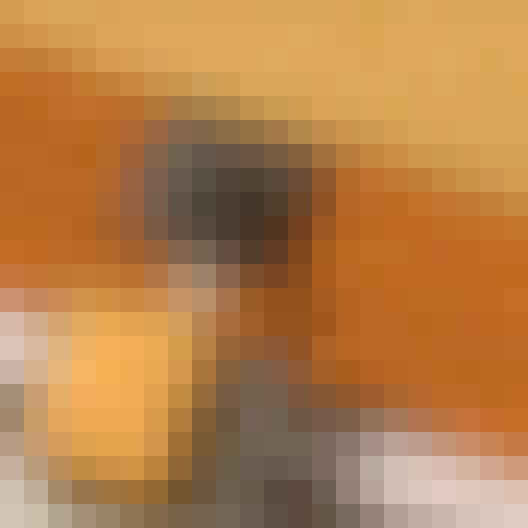

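```bash
python3 - <<'E'
from go import *
p=np.load("jig.npy")
cs={n:r.camera(n) for n in("side","top")}
S=lambda x,y:np.array((205+x/13-.5,215+y/13-.5))
T=lambda x,y:np.array((215+x/13-.5,145+y/13-.5))
pts=[((-26,10,43),S(600,470)),((-26,-10,43),S(648,425)),((-26,10,12),S(598,572)),((28,10,43),S(398,388)),((31.5,-9,88),S(358,203)),((31.5,9,88),S(295,172)) ]
for a,b in pts:
    print("side",a,w2jig(p,at_z(cs["side"],b,a[2])).round(1)-np.array(a))
hp=[(0,0,88)]
for nm,b,z in[("handle top ctr",T(290,328),88),("tongue tip",T(333,262),40),("tongue tip",T(333,262),47)]:
    print("top",nm,w2jig(p,at_z(cs["top"],b,z)).round(1))
# arm in top full
im=np.load("top_avg.npy")
d=dict(cs["top"]);d["img"]=im;save(d,"t10.png",(215,160,265,210),14)
for z in(38,40,42,44,46,48,50):
    print(z,"side tongue top-left",w2jig(p,at_z(cs["side"],(225.,236.6),z)).round(1),"blade topR(front,-y)",w2jig(p,at_z(cs["side"],(223.6,236.6),z)).round(1),"blade topL",w2jig(p,at_z(cs["side"],(220.7,236.0),z)).round(1))
print(-np.array(cs["side"]["R"]).T@cs["side"]["t"],-np.array(cs["top"]["R"]).T@cs["top"]["t"])
E
```

```text
side (-26, 10, 43) [[ 1.1 44.1  0. ]]
side (-26, -10, 43) [[ 1.4 46.3  0. ]]
side (-26, 10, 12) [[ 4.5 41.   0. ]]
side (28, 10, 43) [[-1.4 45.2  0. ]]
side (31.5, -9, 88) [[ 3.2 64.3  0. ]]
side (31.5, 9, 88) [[20.9 44.8  0. ]]
top handle top ctr [[42.1 45.1 88. ]]
top tongue tip [[65.9 46.3 40. ]]
top tongue tip [[64.8 45.5 47. ]]
38 side tongue top-left [[76.3 37.5 38. ]] blade topR(front,-y) [[79.6 39.7 38. ]] blade topL [[88.3 42.  38. ]]
40 side tongue top-left [[74.6 39.5 40. ]] blade topR(front,-y) [[77.9 41.7 40. ]] blade topL [[86.5 44.1 40. ]]
42 side tongue top-left [[72.8 41.6 42. ]] blade topR(front,-y) [[76.1 43.8 42. ]] blade topL [[84.7 46.1 42. ]]
44 side tongue top-left [[71.  43.6 44. ]] blade topR(front,-y) [[74.3 45.8 44. ]] blade topL [[82.9 48.1 44. ]]
46 side tongue top-left [[69.3 45.7 46. ]] blade topR(front,-y) [[72.5 47.9 46. ]] blade topL [[81.1 50.2 46. ]]
48 side tongue top-left [[67.5 47.7 48. ]] blade topR(front,-y) [[70.8 49.9 48. ]] blade topL [[79.3 52.2 48. ]]
50 side tongue top-left [[65.7 49.8 50. ]] blade topR(front,-y) [[69. 52. 50.]] blade topL [[77.5 54.2 50. ]]
[295.85339462 883.91138016 729.69456289] [ 399.21320201  -56.53525813 1567.5617374 ]
```

View pics/t10.png

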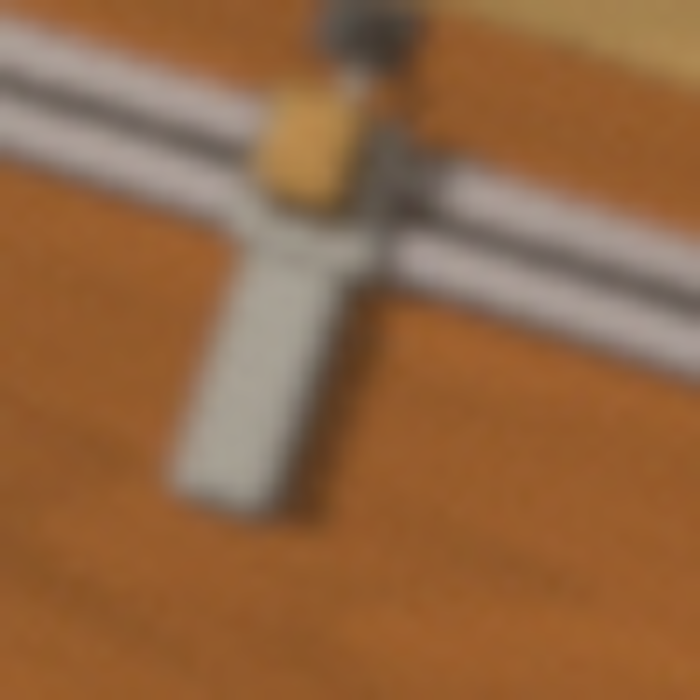

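In the side view the gap between the tongue tip (225.4) and the blade's right edge (224.4) is about 1 px. Level would be about 0 px, so the stop still needs about 4.4 mm towards +y. I'll go back and re-grip it.

```bash
python3 - <<'E'
from go import *
p=np.load("jig.npy");X=jig2w(p,[42,47.2,0])[0]
plan([X[0],X[1],140],np.pi/2+p[2])
E
```

```text
turn [0.0011 0.0034 0.0011] shift [  19.9 -297.6   82.3] | t 6.98 pos [ 551.  -230.   222.7] F [-0.2 -0.6 -0.2] open 0.999 q7 -1.4
```

```bash
python3 -m creep '[[0.001,0.003,0.001,20,-297.6,82,60],[0.001,0.003,0.001,20,-297.6,82,60],[0.001,0.003,0.001,20,-297.6,82,60],[0.001,0.003,0.001,20,-297.6,82,60],[0.001,0.003,0.001,20,-297.6,82,60],[0.001,0.003,0.001,20,-297.6,82,60],[0.001,0.003,0.001,20,-297.6,82,60],[0.001,0.003,0.001,20,-297.6,82,60],[0.001,0.003,0.001,20,-297.6,82,60],[0.001,0.003,0.001,20,-297.6,82,60],[0.001,0.003,0.001,20,-297.6,82,60]]'
python3 - <<'E'
from go import *
p=np.load("jig.npy");X=jig2w(p,[42,47.2,0])[0]
plan([X[0],X[1],73],np.pi/2+p[2])
E
```

```text
time: 7.9
eef_pos: [652.8, 49.2, 140.4]
orientation: [3.109, -0.445, -0.001]
force: [0.4, -0.6, -0.1]
opening: 0.705
turn [ 0.001   0.0003 -0.0003] shift [-0.1 -1.1 67.4] | t 7.9 pos [652.8  49.2 140.4] F [ 0.4 -0.6 -0.1] open 0.705 q7 -1.81
```

```bash
python3 -m creep '[[0,0,0,0,-1,35,60],[0,0,0,0,-1,65,60],[0,0,0,0,-1,67,60],[0,0,0,0,-1,67,60],[0,0,0,0,-1,67,10],[0,0,0,0,-1,67,10],[0,0,0,0,-1,67,10],[0,0,0,0,-1,67,10],[0,0,0,0,-1,67,10]]' 40
python3 - <<'E'
from go import *
p=np.load("jig.npy");s=r.sense();print(w2jig(p,s["eef_pos"]))
X=jig2w(p,[42,47.2,0])[0]
plan([X[0],X[1],73],np.pi/2+p[2])
E
```

```text
time: 8.65
eef_pos: [653.8, 49.3, 75.3]
orientation: [3.109, -0.446, 0.003]
force: [-2.1, -2.7, 7.6]
opening: 0.203
[[43.11451571 46.48764554 75.29650158]]
turn [ 0.0008 -0.002  -0.0013] shift [-1.1 -0.7  2.3] | t 8.65 pos [653.8  49.3  75.3] F [-2.1 -2.7  7.6] open 0.203 q7 -1.79
```

```bash
python3 -m creep '[[0,0,0,0,-2,0,10],[0,0,0,0,-4.4,0,10],[0,0,0,0,-4.4,0,10],[0,0,0,0,-4.4,0,10],[0,0,0,0,-4.4,0,30],[0,0,0,0,-4.4,0,60],[0,0,0,0,-4.4,0,60],[0,0,0,0,-4.4,-30,60],[0,0,0,0,-4.4,-70,60],[0,0,0,0,-4.4,-70,60],[0,0,0,0,30,-100,60],[0,0,0,0,100,-140,60],[0,0,0,0,140,-140,60],[0,0,0,0,180,-140,60],[0,0,0,0,220,-140,60],[0,0,0,0,260,-140,60],[0,0,0,0,300,-140,60],[0,0,0,0,300,-140,60]]'
python3 - <<'E'
from go import *
p=np.load("jig.npy");s=r.sense();print(s["eef_pos"])
for n,b,b2,k in(("side",(205,215,265,260),(214,228,236,252),22),("top",(215,145,275,190),(232,154,254,176),24)):
    c=[r.camera(n) for _ in range(4)]; d=dict(c[0]); d["img"]=np.mean([x["img"] for x in c],0).round().astype(np.uint8)
    np.save(f"{n}_avg.npy",d["img"]); save(d,n[0]+"11.png",b,13)
    b=b2;im=d["img"][b[1]:b[3],b[0]:b[2],::-1].astype(float)
    im=np.clip((im-20)*1.5,0,255).astype(np.uint8)
    cv2.imwrite(f"pics/{n[0]}12.png",cv2.resize(im,None,fx=k,fy=k,interpolation=cv2.INTER_NEAREST))
E
```

```text
time: 10.15
eef_pos: [568.0, -242.0, 216.5]
orientation: [3.107, -0.449, 0.006]
force: [-0.1, -0.3, -1.0]
opening: 0.7
[ 567.96710758 -241.95323175  216.5407846 ]
```

View pics/s11.png

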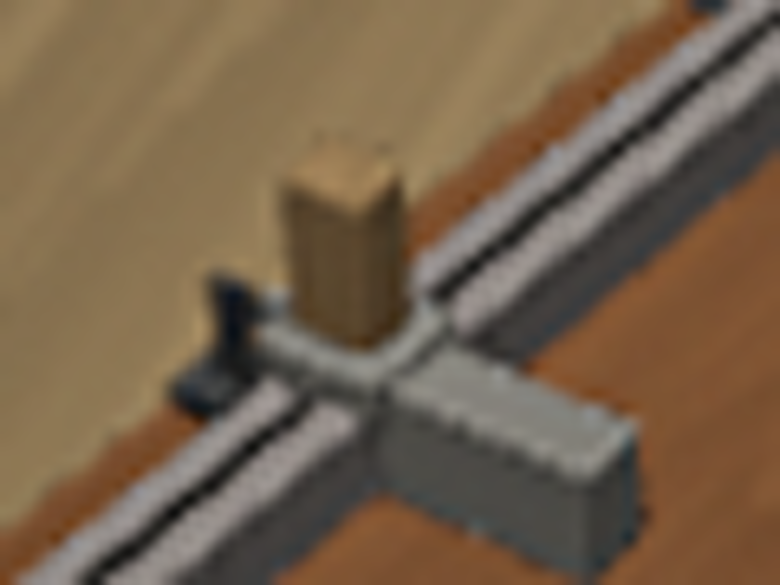

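View pics/s12.png

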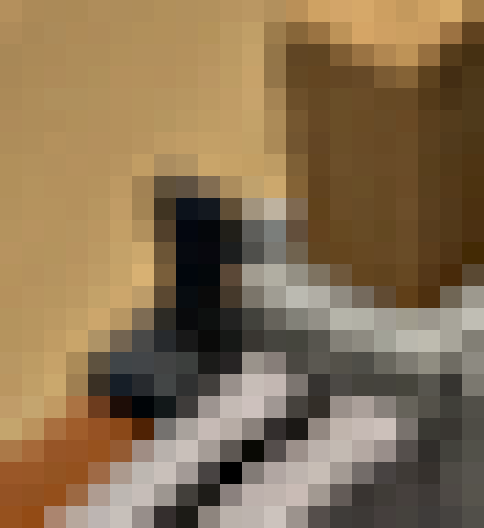

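View pics/t11.png

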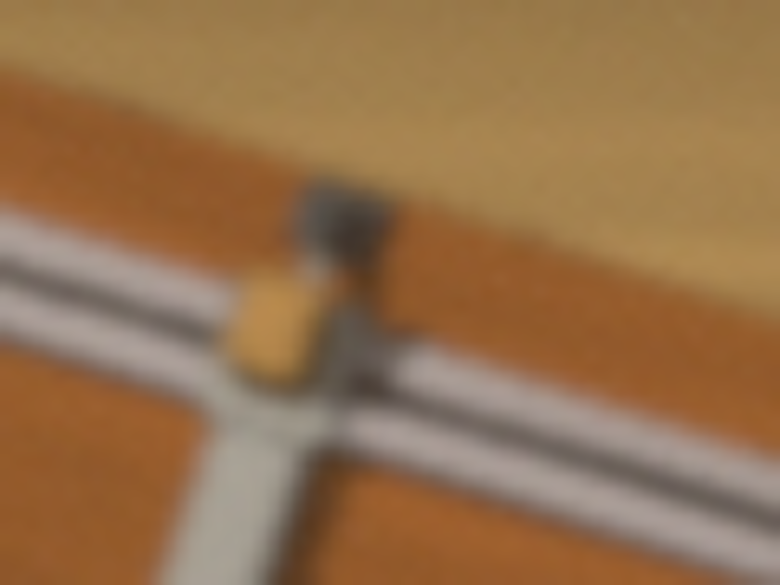

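View pics/t12.png

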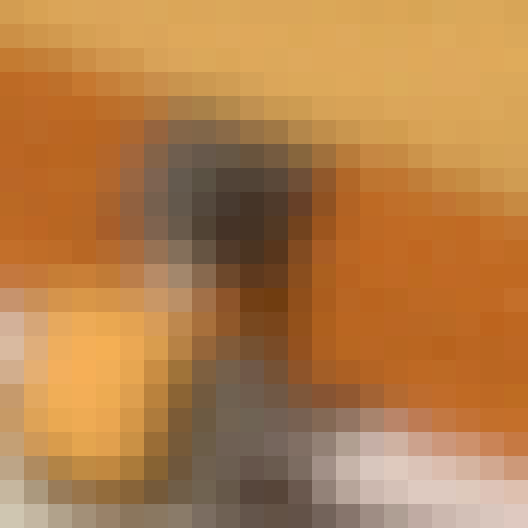

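```bash
python3 - <<'E'
import cv2,numpy as np
a=cv2.imread("pics/side0.png")[:,:,::-1].astype(int);b=np.load("side_avg.npy").astype(int)
np.set_printoptions(linewidth=200)
for nm,i in(("init",a),("now",b)):
    print(nm,"sum/3 rows 234..244 cols 218..230");print(i[234:245,218:231].mean(2).round().astype(int))
print("init tongue rows 224..234, cols 236..250");print(a[224:236,236:252].mean(2).round().astype(int))
t0=cv2.imread("pics/top0.png")[:,:,::-1].astype(int);t=np.load("top_avg.npy").astype(int)
print("top blue-ish R-B init");d=lambda i:(i[:,:,0]-i[:,:,2])
print(d(t0)[156:170,234:250]);print(d(t)[156:170,234:250])
print(t0[156:170,234:250].mean(2).astype(int));print(t[156:170,234:250].mean(2).astype(int))
E
```

```text
init sum/3 rows 234..244 cols 218..230
[[110 112 111 117 118 121 119 117 116 116 116 118 120]
 [112 114 119 109 111 123 120 118 117 116 117 120 108]
 [113 117 102  70  73  90 107 117 118 119 109 106  92]
 [113 120 102  54  29  34  75 112 121 108  93  87  82]
 [115 120 110  58  26  22  61 114 115  94  84  81  81]
 [116 120 125  75  25  22  67 104  97  84  82  77  69]
 [118 123 131  81  27  27  59  88  84  80  81  97 117]
 [121 124 119  64  25  23  54  84  84  77  96 125 142]
 [123 114  89  46  29  33  35  51  73  95 126 142 145]
 [110  85  65  48  37  31  24  15 124 136 143 133 100]
 [ 72  65  68  63  60  38  44 108 144 148 120  76  27]]
now sum/3 rows 234..244 cols 218..230
[[113 113 115 119 121 122 122 122 108  75  65  70  69]
 [113 115 120 111 114 125 123 121 119  81  65  71  69]
 [114 118 104  72  74  92 110 123 127  83  63  69  69]
 [115 120 104  54  33  37  71 117 137  90  62  69  68]
 [116 121 112  62  25  25  40  82 103  73  63  66  68]
 [118 123 127  75  27  26  40  72  99  85  64  64  66]
 [120 124 133  81  24  25  69 123 134 114  95  78  64]
 [123 126 120  67  28  27  58  9
[... 4112 characters left out ...]
  97 106 111 115 119 119 123]
 [ 91  91  92  92  87  83  79  77  75  80  86  94 101 109 109 115]
 [ 93  92  92  91  88  80  73  65  65  68  74  81  91  99 100 103]
 [ 91  91  89  88  85  78  68  59  55  60  66  78  89  94  96  97]
 [ 91  91  87  87  88  80  64  55  55  59  67  80  90  93  94  95]
 [ 95  92  94  95  97  94  76  60  55  58  73  86  92  93  94  93]
 [104 105 102 106 114 110  91  70  60  63  74  86  90  93  94  93]
 [117 118 116 118 121 116  97  79  64  62  75  85  91  90  91  94]
 [130 130 127 125 122 110  95  81  69  68  76  86  91  91  92  92]
 [132 133 132 128 120 105  89  81  75  72  78  87  91  92  91  91]
 [133 133 131 126 111  93  83  84  80  76  79  86  87  90  92  93]]
```

The tongue's left edge (223.85) and the blade's right edge (223.98) now meet within about 0.1 px, so the residual is about 0.3 mm and the stop is set. Next is the bracket.

```bash
python3 - <<'E'
from go import *
q=np.load("br.npy");print(q)
plan([q[0],q[1],130],q[2])
E
```

```text
[ 6.38259458e+02 -3.08180030e+02 -2.86473976e-01]
turn [ 0.0016 -0.0017 -1.5669] shift [85.5 49.7 85.7] | t 10.55 pos [ 569.8 -236.5  215.5] F [ 0.2  0.6 -0.2] open 0.698 q7 -1.39
```

```bash
python3 -m creep '[[0,0,-1.567,85.5,49.7,60,60],[0,0,-1.567,85.5,49.7,60,60],[0,0,-1.567,85.5,49.7,60,60],[0,0,-1.567,85.5,49.7,60,60],[0,0,-1.567,85.5,49.7,60,60],[0,0,-1.567,85.5,49.7,60,60],[0,0,-1.567,85.5,49.7,60,60],[0,0,-1.567,85.5,49.7,60,60],[0,0,-1.567,85.5,49.7,60,60],[0,0,-1.567,85.5,49.7,60,60],[0,0,-1.567,85.5,49.7,85,60],[0,0,-1.567,85.5,49.7,85,60],[0,0,-1.567,85.5,49.7,85,60],[0,0,-1.567,85.5,49.7,85,60],[0,0,-1.567,85.5,49.7,85,60]]'
python3 - <<'E'
from go import *
q=np.load("br.npy")
plan([q[0],q[1],53],q[2])
c=r.camera("side");save(c,"s13.png",(220,120,320,215),7)
E
```

```text
time: 11.8
eef_pos: [638.9, -307.1, 130.6]
orientation: [2.516, 1.879, 0.003]
force: [-0.1, -0.0, -0.4]
opening: 0.706
turn [ 0.0021 -0.0006 -0.0011] shift [-1.3 -0.4 77.6] | t 11.8 pos [ 638.9 -307.1  130.6] F [-0.1 -0.  -0.4] open 0.706 q7 -0.13
```

View pics/s13.png

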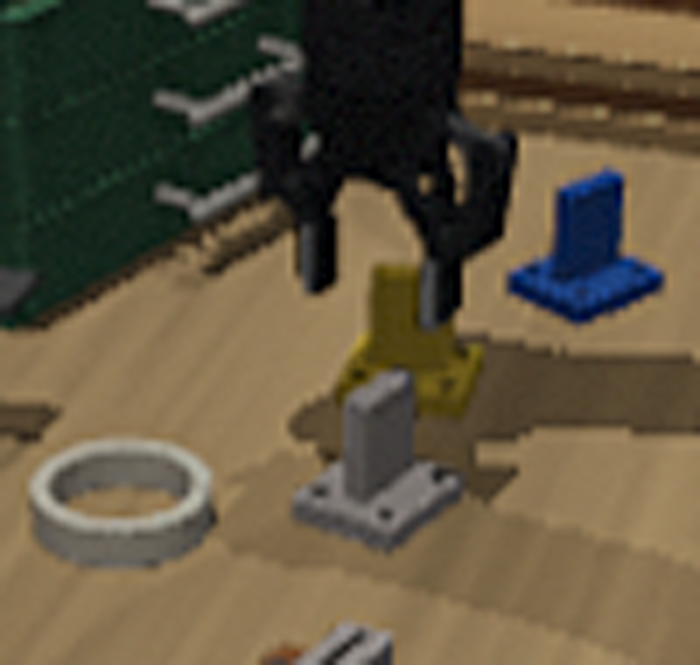

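The fingers straddle the web of the bare tee at (274,186). I'll descend and grip.

```bash
python3 -m creep '[[0,0,0,-1,-0.4,38,60],[0,0,0,-1,-0.4,70,60],[0,0,0,-1,-0.4,77,60],[0,0,0,-1,-0.4,77.5,60],[0,0,0,-1,-0.4,77.5,5],[0,0,0,-1,-0.4,77.5,5],[0,0,0,-1,-0.4,77.5,5],[0,0,0,-1,-0.4,77.5,5],[0,0,0,-1,-0.4,77.5,5],[0,0,0,-1,-0.4,77.5,5],[0,0,0,-1,-0.4,77.5,5]]' 80
python3 - <<'E'
from go import *
p=np.load("jig.npy");s=r.sense();print(s["eef_pos"],s["opening"]*85.4,s["force"])
E
```

```text
time: 12.77
eef_pos: [639.1, -308.5, 55.0]
orientation: [2.515, 1.877, 0.004]
force: [-1.6, 0.5, 7.6]
opening: 0.154
[ 639.0575948  -308.54462983   55.02409456] 13.120079698517422 [-1.63729941  0.4798279   7.56808314]
```

```bash
python3 -m creep '[[0,0,0,0,0,-35,5],[0,0,0,0,0,-75,5],[0,0,0,0,0,-85,5]]'
python3 - <<'E'
from go import *
p=np.load("jig.npy");X=jig2w(p,[-14,-14,0])[0]
plan([X[0],X[1],140],p[2])
E
```

```text
time: 13.02
eef_pos: [640.8, -309.3, 145.8]
orientation: [2.51, 1.873, 0.01]
force: [2.6, -1.0, -2.8]
opening: 0.152
turn [ 0.0113  0.0005 -0.0048] shift [ 286.6 -146.6    4. ] | t 13.02 pos [ 640.8 -309.3  145.8] F [ 2.6 -1.  -2.8] open 0.152 q7 -0.12
```

```bash
python3 -m creep '[[0,0,0,15,-8,0,5],[0,0,0,40,-22,0,5],[0,0,0,72,-38,0,5],[0,0,0,108,-56,0,5],[0,0,0,144,-74,0,5],[0,0,0,180,-92,0,5],[0,0,0,212,-108,0,5],[0,0,0,242,-124,2,5],[0,0,-0.004,265,-136,4,5],[0.005,0,-0.004,280,-143,4,5],[0.01,0,-0.004,286.5,-146.5,4,5],[0.01,0,-0.004,286.5,-146.5,4,5]]'
python3 - <<'E'
from go import *
p=np.load("jig.npy");X=jig2w(p,[-14,-14,0])[0]
plan([X[0],X[1],75],p[2])
for n,b in(("side",(190,170,310,270)),("top",(190,140,320,240))):
    c=r.camera(n);save(c,n[0]+"14.png",b,6)
E
```

```text
time: 14.02
eef_pos: [581.6, 9.3, 139.9]
orientation: [2.511, 1.887, 0.0]
force: [-0.3, -0.6, -3.9]
opening: 0.151
turn [ 0.0004 -0.0001  0.0023] shift [-1.9  1.  64.9] | t 14.02 pos [581.6   9.3 139.9] F [-0.3 -0.6 -3.9] open 0.151 q7 -0.6
```

View pics/s14.png

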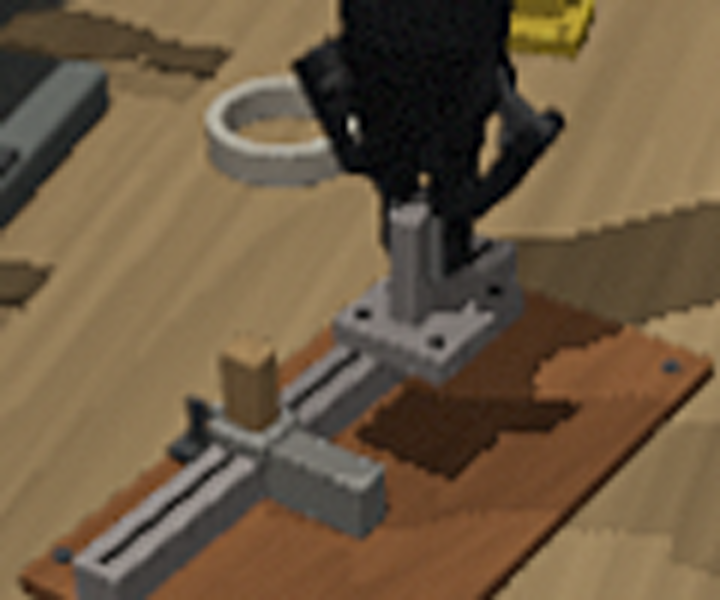

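View pics/t14.png

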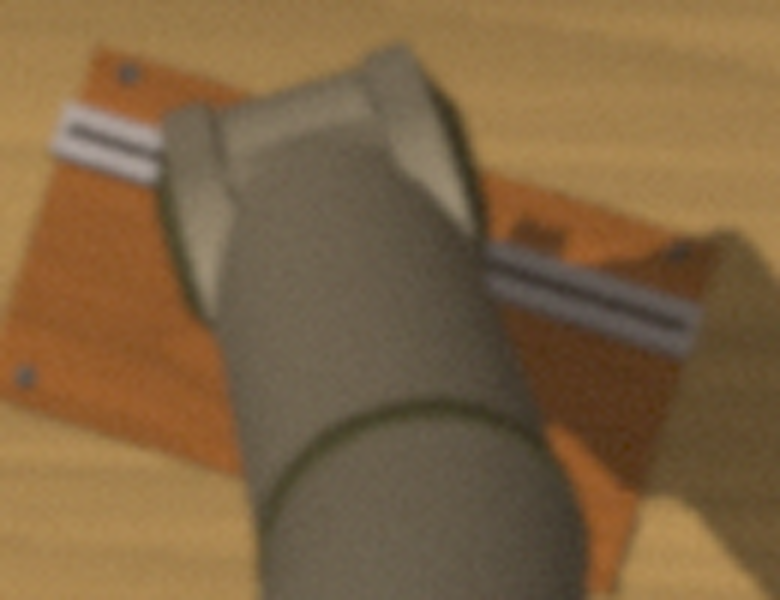

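```bash
python3 -m creep '[[0,0,0.002,-1.5,1,20,5],[0,0,0.002,-1.5,1,45,5],[0,0,0.002,-1.5,1,62,5],[0,0,0.002,-1.5,1,68,5],[0,0,0.002,-1.5,1,69,5],[0,0,0.002,-1.5,1,69,5]]'
python3 - <<'E'
from go import *
p=np.load("jig.npy");print(w2jig(p,r.sense()["eef_pos"]))
X=jig2w(p,[-14,-14,0])[0]
plan([X[0],X[1],66],p[2])
E
```

```text
time: 14.62
eef_pos: [582.9, 2.9, 71.0]
orientation: [2.516, 1.877, -0.001]
force: [-0.4, -0.2, -3.3]
opening: 0.15
[[-11.98076679 -17.82997874  70.96234287]]
turn [ 0.0013  0.0018 -0.0051] shift [ 3.8 -2.   5. ] | t 14.62 pos [582.9   2.9  71. ] F [-0.4 -0.2 -3.3] open 0.15 q7 -0.64
```

```bash
for i in 1 2 3; do :; done; python3 -m creep '[[0,0,0,0,0,2,5],[0,0,0,0,0,3.5,5],[0,0,0,0,0,3.5,5]]'; python3 -m creep '[[0,0,0,0,0,1.5,5],[0,0,0,0,0,1.5,5]]'
```

```text
time: 14.87
eef_pos: [583.3, 2.7, 68.1]
orientation: [2.516, 1.876, 0.0]
force: [-0.3, -0.2, -3.5]
opening: 0.158
time: 15.03
eef_pos: [583.6, 2.6, 67.0]
orientation: [2.516, 1.876, 0.002]
force: [-0.1, -0.8, -2.5]
opening: 0.153
```

```bash
python3 -m creep '[[0,0,0,0,0,1,5],[0,0,0,0,0,1.5,5],[0,0,0,0,0,1.5,5]]'; python3 - <<'E'
from h import *
c=r.camera("side");save(c,"s15.png",(210,180,300,260),8)
E
```

```text
time: 15.28
eef_pos: [583.6, 2.5, 66.9]
orientation: [2.515, 1.875, 0.002]
force: [-5.2, -1.3, 13.2]
opening: 0.15
```

View pics/s15.png

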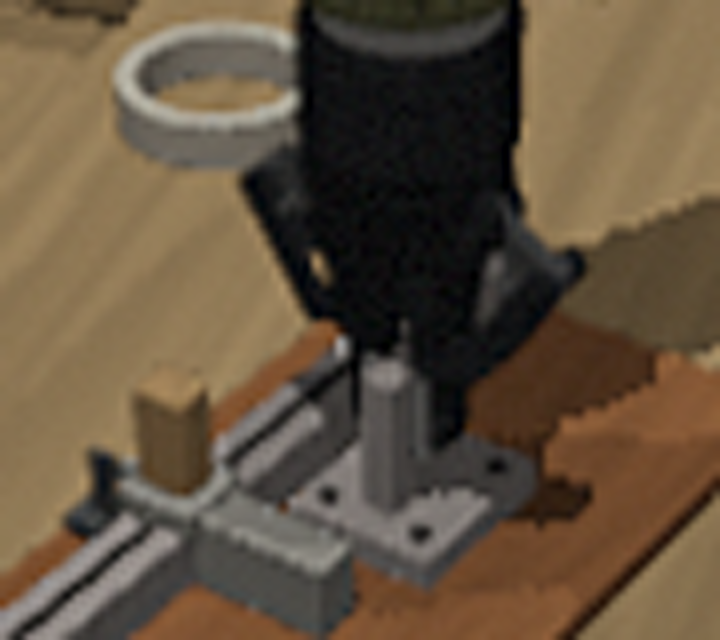

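```bash
python3 -m creep '[[0,0,0,0,0,-0.8,5],[0,0,0,7,4,-0.8,5],[0,0,0,14,8,-0.8,5],[0,0,0,16,9,-0.8,5],[0,0,0,16,9,-0.8,5]]'; python3 - <<'E'
from go import *
p=np.load("jig.npy");s=r.sense();print(w2jig(p,s["eef_pos"]),"Fjig",w2jig([0,0,p[2]],s["force"]))
plan([0,0,0],p[2])
E
```

```text
time: 15.75
eef_pos: [597.7, 16.7, 67.5]
orientation: [2.514, 1.877, 0.004]
force: [-0.1, -0.1, -3.8]
opening: 0.152
[[-1.60419038 -0.4702281  67.48276936]] Fjig [[-0.09764639 -0.10329486 -3.8457151 ]]
turn [ 0.0046  0.0005 -0.0042] shift [-185.8 -568.6   65. ] | t 15.75 pos [597.7  16.7  67.5] F [-0.1 -0.1 -3.8] open 0.152 q7 -0.65
```

```bash
cat > f.py <<'E'
from go import *
p=np.load("jig.npy");s=r.sense();print("jig",w2jig(p,s["eef_pos"])[0].round(2),"Fjig",w2jig([0,0,p[2]],s["force"])[0].round(1),"M",s["torque"].round(2))
E
python3 -m creep '[[0.004,0,-0.004,0,0,0.6,5],[0.004,0,-0.004,0,1,0.6,5],[0.004,0,-0.004,0,1,0.6,5]]'; python3 f.py;  python3 -m creep '[[0,0,0,0,1,0,5],[0,0,0,0,1,0,5]]'; python3 f.py
```

```text
time: 16.0
eef_pos: [597.6, 16.4, 67.1]
orientation: [-2.513, -1.885, 0.003]
force: [-3.4, 1.0, 4.5]
opening: 0.155
jig [-1.56 -0.79 67.09] Fjig [-3.6 -0.   4.5] M [0.2  0.78 0.03]
time: 16.17
eef_pos: [598.1, 16.2, 67.1]
orientation: [-2.512, -1.885, 0.004]
force: [-3.4, 1.9, 3.0]
opening: 0.155
jig [-1.07 -0.84 67.14] Fjig [-3.8  0.8  3. ] M [0.29 0.78 0.08]
```

```bash
python3 -m creep '[[0,0,0,0,1.2,0,5],[0,0,0,0,1.2,0,5]]'; python3 f.py;  python3 -m creep '[[0,0,0,0,1.2,0,5],[0,0,0,0,1.2,0,5]]'; python3 f.py; python3 - <<'E'
from h import *
c=r.camera("side");save(c,"s16.png",(210,180,300,260),8)
E
```

```text
time: 16.33
eef_pos: [598.5, 16.1, 67.2]
orientation: [-2.511, -1.885, 0.006]
force: [-4.4, 1.0, 5.1]
opening: 0.156
jig [-0.6  -0.85 67.18] Fjig [-4.5 -0.3  5.1] M [0.43 1.   0.04]
time: 16.5
eef_pos: [598.6, 16.0, 67.2]
orientation: [-2.51, -1.884, 0.009]
force: [-6.4, 2.3, 6.0]
opening: 0.15
jig [-0.52 -0.86 67.22] Fjig [-6.8  0.4  6. ] M [ 0.62  1.26 -0.02]
```

View pics/s16.png

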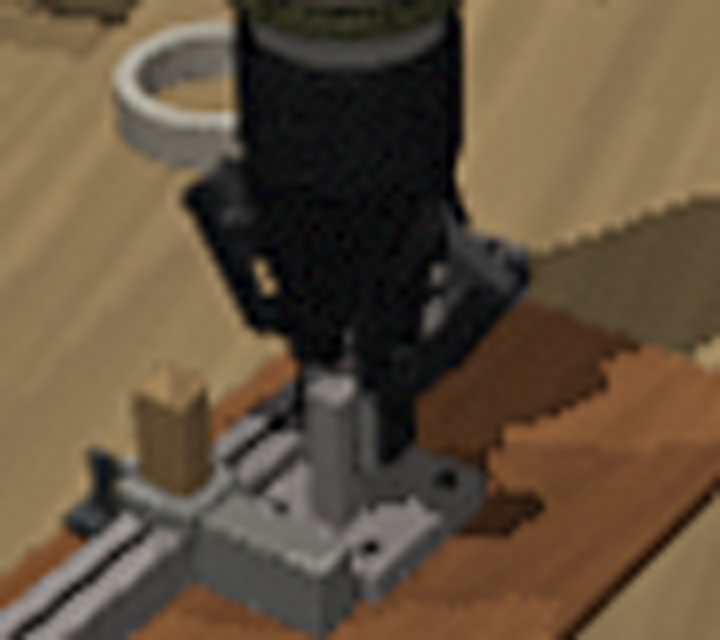

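```bash
python3 -m creep '[[0,0,0,1.5,1.2,0,5],[0,0,0,3,1.2,0,5],[0,0,0,3,1.2,0,5]]'; python3 f.py;  python3 -m creep '[[0,0,0,1,1.2,0,5],[0,0,0,1.5,1.2,0,5],[0,0,0,1.5,1.2,0,5]]'; python3 f.py
```

```text
time: 16.8
eef_pos: [598.9, 16.6, 67.3]
orientation: [-2.511, -1.882, 0.016]
force: [-7.9, -4.3, 10.3]
opening: 0.156
jig [-0.39 -0.21 67.35] Fjig [-6.4 -6.4 10.3] M [-0.85  1.57 -0.05]
time: 17.05
eef_pos: [599.1, 16.6, 67.5]
orientation: [-2.512, -1.881, 0.021]
force: [-7.4, -2.2, 7.8]
opening: 0.153
jig [-0.23 -0.21 67.46] Fjig [-6.5 -4.2  7.8] M [-0.25  1.43 -0.04]
```

```bash
python3 - <<'E'
from go import *
p=np.load("jig.npy");plan([0,0,0],p[2])
c=r.camera("side");save(c,"s17.png",(215,205,285,260),11)
d=r.camera("top");save(d,"t17.png",(190,140,320,240),6)
E
```

```text
turn [-0.0106  0.0085 -0.0013] shift [-183.9 -569.4   75.1] | t 17.05 pos [599.1  16.6  67.5] F [-7.4 -2.2  7.8] open 0.153 q7 -0.64
```

View pics/s17.png

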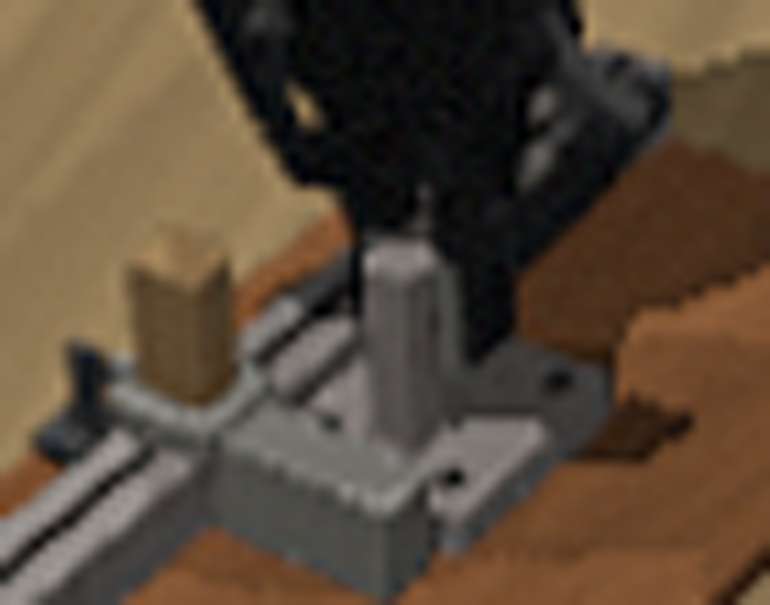

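View pics/t17.png

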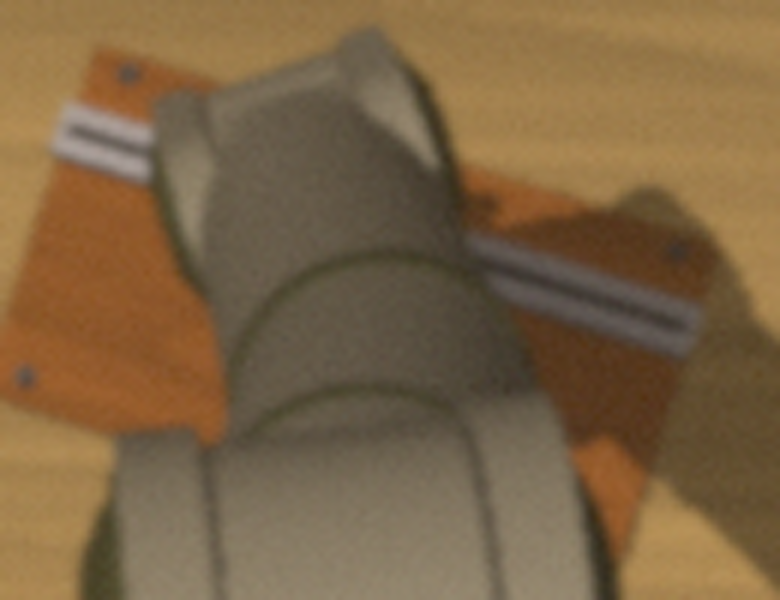

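```bash
python3 - <<'E'
from go import *
p=np.load("jig.npy")
c=r.camera("side")
im=None
b=(215,205,285,260);k=11
save(c,"tmp.png",b,k);im=cv2.imread("pics/tmp.png")
def line(P,col):
    q=((proj(c,jig2w(p,P))+.5-[b[0],b[1]])*k).astype(int)
    cv2.polylines(im,[q.reshape(-1,1,2)],False,col,1)
for y,col in((0,(0,255,0)),(4.5,(0,0,255))):
    line([(7,y+22,26),(7,y+22,82),(-7,y+22,82),(-7,y+22,26)],col)
    line([(-7,y+22,82),(-7,y-22,82)],col)
    line([(30,y+35,26),(-30,y+35,26),(-30,y-35,26),(-30,y-35,12),(-30,y+35,12)],col)
y=49.5
line([(28,y+10,43),(-26,y+10,43),(-26,y-10,43),(-26,y-10,12),(-26,y+10,12),(-26,y+10,43)],(255,0,0))
cv2.imwrite("pics/s18.png",im)
E
```

```text
(no output)
```

View pics/s18.png

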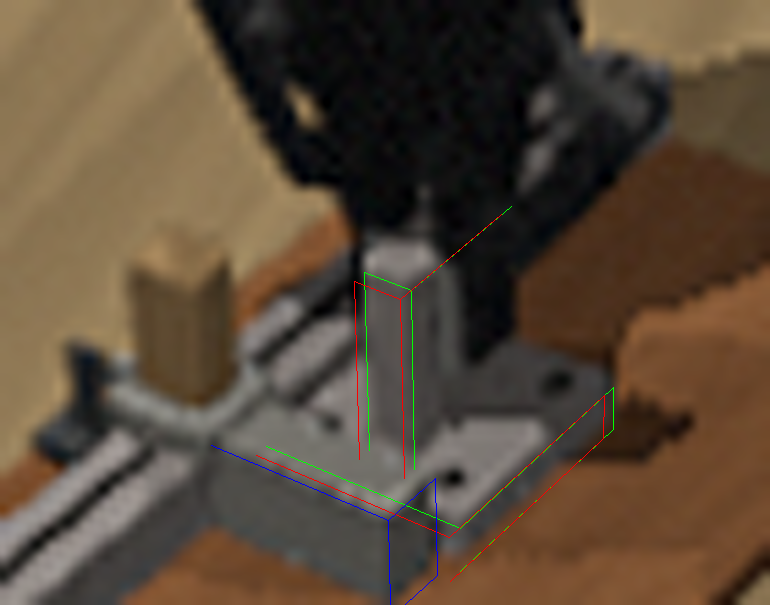

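```bash
python3 -m creep '[[-0.01,0.008,-0.001,0,-1,-0.8,5],[-0.01,0.008,-0.001,1,-0.8,-0.8,5],[-0.01,0.008,-0.001,2.5,-0.8,-0.8,5],[-0.01,0.008,-0.001,2.5,-0.8,-0.8,5]]'; python3 f.py;  python3 - <<'E'
from go import *
p=np.load("jig.npy");plan([0,0,0],p[2])
E
```

```text
time: 17.53
eef_pos: [599.4, 19.6, 68.0]
orientation: [-2.513, -1.885, 0.0]
force: [-0.7, -0.2, -4.5]
opening: 0.153
jig [-0.76  2.83 68.04] Fjig [-0.6 -0.4 -4.5] M [ 0.    0.01 -0.02]
turn [-0.0003 -0.     -0.    ] shift [-186.8 -569.9   68.2] | t 17.53 pos [599.4  19.6  68. ] F [-0.7 -0.2 -4.5] open 0.153 q7 -0.65
```

```bash
python3 -m creep '[[0,0,0,1,0,0,5],[0,0,0,1,0,0,5]]'; python3 f.py; python3 -m creep '[[0,0,0,1,0,0,5],[0,0,0,1,0,0,5]]'; python3 f.py
```

```text
time: 17.7
eef_pos: [599.9, 21.0, 67.8]
orientation: [-2.513, -1.885, 0.0]
force: [0.0, 0.9, -5.0]
opening: 0.155
jig [-0.7   4.25 67.83] Fjig [-0.2  0.9 -5. ] M [0.06 0.15 0.01]
time: 17.87
eef_pos: [600.0, 21.5, 67.7]
orientation: [-2.513, -1.885, 0.002]
force: [-0.8, -2.8, -3.8]
opening: 0.155
jig [-0.72  4.83 67.71] Fjig [ 0.  -2.9 -3.8] M [-0.58  0.2  -0.06]
```

```bash
python3 -m creep '[[0,0,0,0,0,0.8,5],[0,0,0,0.5,1,0.8,5],[0,0,0,1,1.5,0.8,5],[0,0,0,1,1.5,0.8,5]]'; python3 f.py; python3 - <<'E'
from go import *
p=np.load("jig.npy");plan([0,0,0],p[2])
E
```

```text
time: 18.2
eef_pos: [600.2, 21.4, 67.2]
orientation: [-2.513, -1.883, 0.006]
force: [-6.3, -1.5, 5.3]
opening: 0.155
jig [-0.51  4.79 67.16] Fjig [-5.6 -3.2  5.3] M [-0.41  1.33 -0.03]
turn [-0.0032  0.0025 -0.0004] shift [-188.8 -569.8   69.5] | t 18.2 pos [600.2  21.4  67.2] F [-6.3 -1.5  5.3] open 0.155 q7 -0.65
```

```bash
python3 -m creep '[[-0.003,0.002,0,1,2,0.3,5],[-0.003,0.002,0,1.6,3,0.3,5],[-0.003,0.002,0,1.6,3,0.3,5],[-0.003,0.002,0,1.6,3,0.3,5]]'; python3 f.py; python3 - <<'E'
from go import *
p=np.load("jig.npy");plan([0,0,0],p[2])
c=r.camera("side");save(c,"s19.png",(205,205,285,260),9)
b=(214,228,236,252);im=np.clip((c["img"][b[1]:b[3],b[0]:b[2],::-1].astype(float)-20)*1.5,0,255).astype(np.uint8)
cv2.imwrite("pics/s20.png",cv2.resize(im,None,fx=22,fy=22,interpolation=cv2.INTER_NEAREST))
print(c["img"][232:242,218:231].mean(2).round().astype(int)); print(np.load("side_avg.npy")[232:242,218:231].mean(2).round().astype(int))
E
```

```text
time: 18.53
eef_pos: [600.3, 21.4, 67.2]
orientation: [-2.513, -1.883, 0.01]
force: [-11.5, -2.3, 11.1]
opening: 0.153
jig [-0.41  4.81 67.19] Fjig [-10.4  -5.5  11.1] M [-0.34  2.42 -0.06]
turn [-0.0053  0.0037 -0.0007] shift [-188.9 -569.8   70.9] | t 18.53 pos [600.3  21.4  67.2] F [-11.5  -2.3  11.1] open 0.153 q7 -0.65
[[115 116 115 115 119 120 122 127 107  73  68  73  70]
 [115 115 117 118 120 121 123 126 112  77  67  71  71]
 [116 115 118 121 122 123 124 125 110  76  67  73  73]
 [115 118 122 112 116 127 126 123 122  83  66  70  71]
 [116 121 106  74  77  95 112 126 129  86  64  70  72]
 [118 122 107  55  32  37  74 119 139  92  63  70  68]
 [119 125 115  64  26  23  45  85 104  73  65  70  69]
 [120 125 129  77  30  24  40  73 100  86  68  64  68]
 [121 126 136  82  29  24  72 125 136 118  97  81  67]
 [125 129 120  70  30  28  62  99 126 144 137 117  95]]
[[112 113 114 115 116 118 120 125 105  71  66  70  70]
 [112 113 114 115 117 119 121 123 109  76  67  70  68]
 [113 113 115 119 121 122 122 122 108  75  65  70  69]
 [113 115 120 111 114 125 123 121 119  81  65  71  69]
 [114 118 104  72  74  92 110 123 127  83  63  69  69]
 [115 120 104  54  33  37  71 117 137  90  62  69  68]
 [116 121 112  62  25  25  40  82 103  73  63  66  68]
 [118 123 127  75  27  26  40  72  99  85  64  64  66]
 [120 124 133  81  24  25  69 123 134 114  95  78  64]
 [123 126 120  67  28  27  58  97 123 142 135 112  90]]
```

View pics/s19.png

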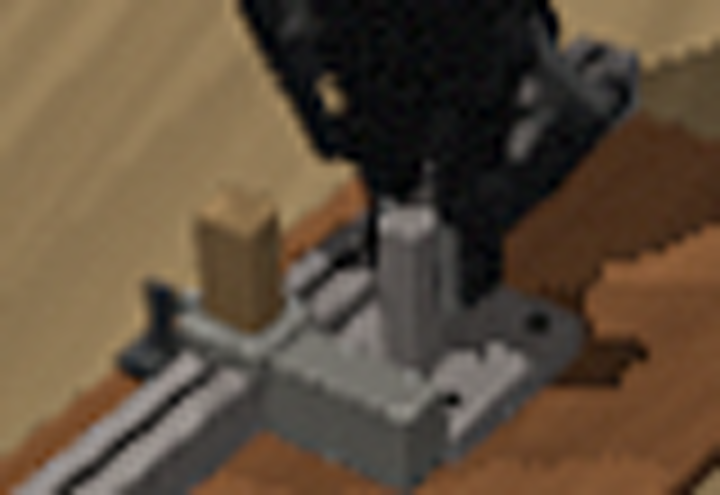

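View pics/s20.png

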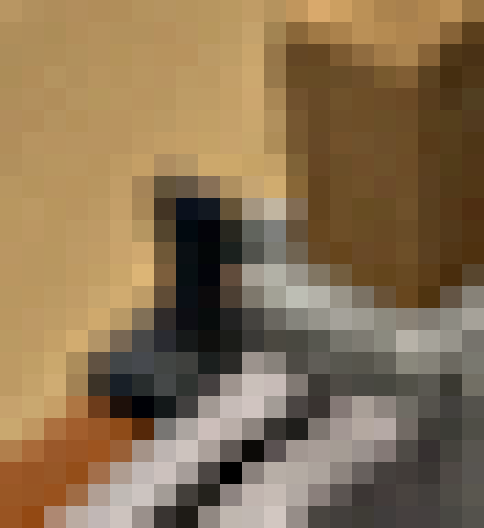

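```bash
python3 f.py; python3 - <<'E'
from h import *
for _ in range(3): c=r.camera("side")
print(c["img"][236:241,220:230].mean(2).round().astype(int))
E
python3 f.py
```

```text
jig [-0.41  4.81 67.18] Fjig [-10.2  -6.2  11.9] M [-0.36  2.43  0.02]
[[105  73  78  94 112 126 130  86  62  71]
 [107  55  32  38  73 120 140  92  64  72]
 [114  62  26  26  43  84 104  75  65  71]
 [128  77  29  29  38  73 100  87  65  67]
 [135  84  27  24  70 126 136 117  97  80]]
jig [-0.38  4.81 67.2 ] Fjig [-11.2  -6.7  11. ] M [-0.29  2.42 -0.02]
```

```bash
python3 -c "
from plant import r
r.job_done()
s=r.sense();print(s['time'],s['force'],s['opening'])"; python3 f.py
```

```text
the job is handed in; nothing more can be done
the job is handed in; nothing more can be done
the job is handed in; nothing more can be done
```

I set the stop level with the marker, then fetched the bare tee bracket and pressed it into the corner. I handed the job in at about 19 s, still gripping and pressing.

**Stop:** I slid it along the fence in two steps. In the side picture the tongue and the blade line up to about 0.1 px. That leaves it an estimated 0.3 mm past the blade. The coarser top view suggested up to about 1 mm past. I took that as within the measuring error and made no further correction.

**Bracket:** I lowered it onto the board and found the fence and the stop by touch. The last readings showed:
- about 11 N against the fence
- about 6–7 N towards the stop, which moves at roughly 10 N
- about 11 N downward on the board

**Last checks:** The forces were steady, rising only slightly. The tongue and blade pixels were the same before and after pressing, so the stop did not move. I did not measure directly that the long side sits flush. I infer it from a twisting moment near zero and a tool yaw error under 0.001 rad. The tool was tilted by about 0.006 rad under the push.

Friction takes up part of the push towards the stop. The force on the stop's face is therefore below 6–7 N. I touched the stop with the bracket lifted clear of the board (about 3 N) at the same position before setting it down.

On the way I only re-centred the grip on the stop and, once, lifted the bracket slightly when it stuck on friction. I did not touch anything else on the bench, but took no full picture at the end to confirm it.

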